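Load the bench shaker and run it with the paddle grip

TASK

Stand every jar upright in its own pocket of the blue shaker crate, then set the red-knobbed speed lever in line with the yellow pointer, flip the orange lock-off lever fully forward, and squeeze the red paddle fully home against the blue grip for at least five seconds without a break. Then let the paddle go, flip the lock-off lever fully back and return the speed lever fully back to idle. Leave the mug, tape and carton where they are.

Things in the scene. Friction and masses are not known exactly. Their poses are not given: they have to be found in the camera images.
- shaker: Low bench shaker, 250 x 250 mm, fixed, with a blue crate on it: 196 x 196 mm outside, walls and two crossing dividers 5 mm thick with top edges 85 mm above the bench, floor 40 mm above the bench. Its 4 pockets are 90 mm square, centres at x, y = +-48 mm in this body's frame. Origin at the underside centre on the bench.
- console: Fixed drive console, plate 250 x 250 x 15 mm, origin at the underside centre on the bench; +x is forward (away from the robot at yaw 0). At y = -55 mm a blue grip lies along x: 190 mm long, 36 mm wide and high, axis 75 mm above the bench, free at its sides and below but for feet at x = +-80 mm. At y = +70 mm the speed lever stands on a grey block 100 x 62 mm, top at 55 mm.
- paddle (a joint): Red paddle along the grip's -y side, 125 x 8 mm, 61 to 81 mm above the bench, hinged upright at its rear (console x = -60, y = -79 mm). 0 = out (sprung), 0.16 rad = fully home on the grip; counts above 0.13. Pinched at paddle_pad with the grip, paddle + grip are 57 mm wide out, 46 mm home (console y -83 to -37 mm); takes 11 N. Blocked at 0.07 rad unless the lock-off is forward.
- paddle_pad (a point): Point on the outer (-y) face of the paddle, 50 mm from its hinge, where to squeeze; about 71 mm above the bench.
- lock (a joint): Orange lock-off lever on top of the grip, 50 mm long, 10 mm thick, 18 mm wide, hinged about the console's y axis at lock_hinge. 0 = fully back, locked (leans 0.7 rad to the console's -x); 1.4 rad = fully forward, unlocked (leans 0.7 rad to +x). Stays where it is left; a push of 1 to 5 N flips it either way. Forward: above 1.25; back: below 0.15.
- lock_hinge (a point): Hinge point of the lock-off lever, at console x = 56, y = -55 mm, 95 mm above the bench, 2 mm above the grip's top.
- lock_tip (a point): End of the lock-off lever, 50 mm from its hinge.
- speed (a joint): Speed lever: steel bar 10 x 16 mm with a red ball (26 mm) centred 80 mm from its hinge, turning about the console's y axis at speed_hinge. 0 = idle, fully back (leans 0.7 rad to the console's -x); 1.4 rad = fully forward (leans 0.7 rad to +x). Stays where it is left; 2 to 4 N move it. Idle: below 0.1 rad. May start off idle.
- speed_hinge (a point): Hinge point of the speed lever, at console x = 0, y = 70 mm, 50 mm above the bench; the lever and the yellow pointer turn about it.
- speed_tip (a point): Centre of the red ball on the speed lever.
- mark (a joint): Yellow pointer beside the speed lever (on its +y side, before a black dial), same hinge axis and same zero: the speed lever is in line with it when both joints read the same, within 0.12 rad. Look only, cannot be touched; fixed during a run, differs from start to start.
- mark_tip (a point): Tip of the yellow pointer, 74 mm from the hinge axis.
- jar1: Amber jar with a paper label and a white screw cap, about 0.3 kg: body 60 mm across and 80 mm high, narrow neck, cap 46 mm across from 86 to 112 mm above its underside. Origin at its underside centre. Two to four jars are present, standing on the bench.
- jar2: Amber jar with a paper label and a white screw cap, about 0.3 kg: body 60 mm across and 80 mm high, narrow neck, cap 46 mm across from 86 to 112 mm above its underside. Origin at its underside centre. Two to four jars are present, standing on the bench.
- jar3: Amber jar with a paper label and a white screw cap, about 0.3 kg: body 60 mm across and 80 mm high, narrow neck, cap 46 mm across from 86 to 112 mm above its underside. Origin at its underside centre. Two to four jars are present, standing on the bench.
- jar4: Amber jar with a paper label and a white screw cap, about 0.3 kg: body 60 mm across and 80 mm high, narrow neck, cap 46 mm across from 86 to 112 mm above its underside. Origin at its underside centre. Two to four jars are present, standing on the bench.
- mug: Blue drinking mug, 80 mm across, 90 mm high, with a handle on one side, standing beyond the work; origin at its underside centre. Leave alone.
- tape: Roll of brown packing tape lying flat, 104 mm across, 48 mm high; origin at its underside centre. Leave alone.
- carton: Closed brown carton 80 x 120 x 60 mm; origin at its underside centre. Leave alone.

How it is judged:
On the way, in this order (a step that is already met when the one before it is completed fails the run):
1. every jar stands upright in the shaker crate, let go (x of jar1 in the frame of shaker between -0.075 and 0.075 m and y of jar1 in the frame of shaker between -0.075 and 0.075 m and z of jar1 in the frame of shaker between 0.03 and 0.05 m and angle between each of jar1, jar2, jar3, jar4's own z axis and vertical below 0.15 rad and linear speed of each of jar1, jar2, jar3, jar4 below 0.05 m/s and contact force between the fingers and jar1 below 0.2 N and x of jar2 in the frame of shaker between -0.075 and 0.075 m and y of jar2 in the frame of shaker between -0.075 and 0.075 m and z of jar2 in the frame of shaker between 0.03 and 0.05 m and contact force between the fingers and jar2 below 0.2 N and x of jar3 in the frame of shaker between -0.075 and 0.075 m and y of jar3 in the frame of shaker between -0.075 and 0.075 m and z of jar3 in the frame of shaker between 0.03 and 0.05 m and contact force between the fingers and jar3 below 0.2 N and x of jar4 in the frame of shaker between -0.075 and 0.075 m and y of jar4 in the frame of shaker between -0.075 and 0.075 m and z of jar4 in the frame of shaker between 0.03 and 0.05 m and contact force between the fingers and jar4 below 0.2 N), for 0.3 s.
2. the speed lever is in line with the yellow pointer (angle between the z axis of speed_tip and the z axis of mark_tip, either way round below 0.12 rad), for 0.3 s.
3. the lock-off lever is fully forward (value of joint lock above 1.25 rad), for 0.2 s.
4. the paddle is squeezed fully home for five seconds by the fingers, with the lock-off forward and the speed lever at the pointer (value of joint paddle above 0.13 rad and value of joint lock above 1.1 rad and angle between the z axis of speed_tip and the z axis of mark_tip, either way round below 0.12 rad and contact force between the fingers and paddle above 1 N), for 4.6 s.
5. the paddle is released and the lock-off lever is fully back (value of joint paddle below 0.04 rad and value of joint lock below 0.15 rad), for 0.2 s.
At the end, for the whole second after the job is handed in: All jars that are present stand upright (within 0.15 rad) on the crate floor inside the blue crate, at rest; paddle out (below 0.04 rad), lock-off lever back (below 0.15 rad), speed lever at idle (below 0.1 rad) (all of step 1 and all of step 5 and value of joint speed below 0.1 rad); the robot touches nothing.
It fails at once if the mug is moved by more than 40 mm (distance of mug from where it was at the start of the episode above 0.04 m).
It fails at once if the tape is moved by more than 40 mm (distance of tape from where it was at the start of the episode above 0.04 m).
It fails at once if the carton is moved by more than 40 mm (distance of carton from where it was at the start of the episode above 0.04 m).
Of jar1, jar2, jar3, jar4 only 2 to 4 are there at a start; the rules pass over those that are not, and their reading is None.
At some moment in a run one of jar1, jar2, jar3, jar4 may be knocked a few centimetres aside while the robot is not near it.
It also fails if it takes over 210 s, if anything falls off the work surface, if the arm or the gripper's body presses on something with over 40 N, if the wrist force passes 120 N, or if a joint passes its speed limit or range.

ROBOT

A 7-joint arm with a two-finger parallel gripper is mounted at the origin on the work surface. World frame = base frame: x ahead of the robot, y to its left, z up, the work surface at z = 0. Lengths are in m, angles in rad, forces in N, time in s.
With the tool pointing down it reaches from about 0.425 to 0.875 m from the base axis. Payload 9.9 kg.
Tool frame: the origin (TCP) lies midway between the tips of the shut fingers; the grasp point (between the pads) lies 19 mm behind it; x points along the fingers, y is the direction in which the jaws open and shut, and the axes are right-handed (so a half turn about x gives the same grasp; the last joint's range is limited). The gripper opens to 85 mm and grips with 20 to 120 N. Pads are 22 mm wide; open, the fingers measure 114 mm over their backs; the gripper's body (76 mm by 85 mm) begins 54 mm behind the grasp point. The pads swing forward as they close: fully open they stand 13 mm farther back than shut.
Start: joints at [1.199, 0.576, 0.025, 1.437, -0.015, 1.129, -0.057], TCP at [0.192, -0.647, 0.231] pointing down, gripper open.
Joint ranges: [-2.76, 2.76], [-0.34, 2.15], [-1.52, 1.57], [0.19, 2.46], [-1.09, 4.23], [0.17, 1.99], [-2.82, 2.82]. Speed limits (rad/s): [2.22, 2.22, 3.01, 3.01, 3.14, 3.14, 3.14].

INTERFACE

Orientations are given as [roll, pitch, yaw] about the fixed x, y, z axes, in that order (R = Rz(yaw) Ry(pitch) Rx(roll)).
In Python, from plant import arm gives the robot as it stands. The module is installed in compiled form; this text tells all that it offers.
- The arm moves only by the shell command python3 -m inch 'ROWS'. ROWS is JSON, a list of rows, each a list of 7 numbers: the shift along the tool's x, y, z in m, then the turn, a rotation vector about the tool's x, y, z in degrees, then the finger opening in m, from 0 to 0.0854. In form: [[x, y, z, ax, ay, az, fingers], ...]. A call has exactly 10 rows; each row shifts and turns the commanded pose from where the row before left it, along the tool's axes as they then stand; what a row does not reach is not made up. A row lasts 1/12 s, in which the tool goes at most 41.7 mm and 7.16 degrees, less where a joint would pass 70% of its speed; a pose out of reach is approached as far as the arm can. A call with a gripper value outside its range is refused whole. The fingers move at their own pace and stop on an object; the grip force is fixed at half the most. Time passes only in rows, so rows that do not move let the fingers close, or fill a call up. It gives the time, the measured TCP pose, the force and the opening at its end, in the units of the state.
- arm.observe(): the state, without advancing time (a new reading comes with each control period).
- arm.read_camera(name): name is "side" or "top"; returns the picture (400x640x3 uint8, red, green, blue); there is no depth.
- arm.camera_model(name): a dict with "camera_matrix" (3x3 intrinsics, pixels), "dist_coeffs" ([k1, k2, p1, p2, k3] as OpenCV has them; the pictures are not rectified), "rvec" (rotation vector, rad) and "tvec" (3), from world to camera coordinates, as OpenCV has them. Camera axes: x right, y down, z forward; pixel columns grow to the right and rows downward; lengths in m; the calibration is good to about 2 mm. A picture is of the moment at which its call begins. camera_model takes no time and is no camera call.
- arm.close_job(): hands the job in, once; it reports no verdict.
The state is a dict: "time": time; "joints": joint angles; "joint_vel": joint speeds; "tau": joint torques, N m; "tcp_pos": TCP position; "ee_rot": TCP orientation; "wrist_force": force on the tool from outside, world axes, zero at the start; "torque": the same for the moment, N m; "opening": finger opening in m.
Only numpy, scipy, OpenCV 4.12 (cv2) and the standard library are available. Lean on these libraries where they do the work, as an engineer would, in place of code of your own. Each camera call takes 0.05 s, during which the arm holds its last target.

## Working session

There is one attempt and no reset: what is moved stays moved. The work goes in short steps, Python scripts to look and compute and a shell command to move; the robot and the scene stay as the last step left them, time stands still between calls to the robot, and variables do not carry over. Pictures are saved under pics/ and viewed, and the job is handed in when it is done.

```bash
mkdir -p pics; ls
cat > h.py <<'E'
import numpy as np, cv2
from plant import arm
from scipy.spatial.transform import Rotation as R
def shot(name,fn,crop=None,scale=1):
    im=arm.read_camera(name)[:,:,::-1]
    cv2.imwrite('pics/raw_'+name+'.png',im)
    save(im,fn,crop,scale); return im
def save(im,fn,crop=None,scale=1):
    if crop: 
        x0,y0,x1,y1=crop; im=im[y0:y1,x0:x1]
    if scale!=1: im=cv2.resize(im,None,fx=scale,fy=scale,interpolation=cv2.INTER_CUBIC)
    cv2.imwrite('pics/'+fn,im)
def cm(name):
    m=arm.camera_model(name); return [np.array(m[k],float) for k in ("camera_matrix","dist_coeffs","rvec","tvec")]
def ray(name,u,v):
    K,D,r,t=cm(name); Rm=cv2.Rodrigues(r)[0]
    p=cv2.undistortPoints(np.array([[[u,v]]],float),K,D)[0,0]
    d=Rm.T@np.array([p[0],p[1],1.]); c=-Rm.T@t.reshape(3)
    return c,d/np.linalg.norm(d)
def onz(name,u,v,z):
    c,d=ray(name,u,v); return c+d*(z-c[2])/d[2]
def proj(name,P):
    K,D,r,t=cm(name); return cv2.projectPoints(np.array(P,float).reshape(-1,1,3),r,t,K,D)[0][:,0]
E
python3 - <<'E'
from h import *
np.set_printoptions(precision=4,suppress=True)
for n in("top","side"):
    shot(n,n+'0.png'); c,d=ray(n,320,200); print(n,c,d,cm(n)[0][0,0])
s=arm.observe(); print(s)
E
```

```text
pics
top [0.4912 0.0476 0.9332] [ 0.1516  0.0128 -0.9884] 402.04909669326736
side [0.1975 0.8131 0.6589] [ 0.3723 -0.734  -0.5681] 457.8942555186321
{'time': 0.1, 'joints': array([ 1.1992,  0.5764,  0.0249,  1.4378, -0.015 ,  1.129 , -0.0565]), 'joint_vel': array([ 0.0003, -0.0002, -0.0007, -0.0027, -0.001 ,  0.0014, -0.002 ]), 'tau': array([  0.0051, -76.7304,   2.2581, -28.6606,   0.0161,   0.0085,
         0.    ]), 'tcp_pos': array([ 0.1915, -0.6468,  0.2305]), 'ee_rot': array([-1.5317,  1.5693,  1.8977]), 'wrist_force': array([-0.0594, -0.1843, -0.4103]), 'torque': array([0.0217, 0.0655, 0.0079]), 'opening': 0.08544216260336922}
```

View pics/top0.png

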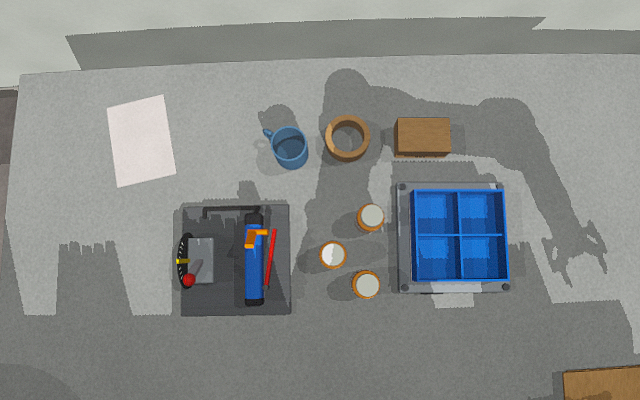

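View pics/side0.png

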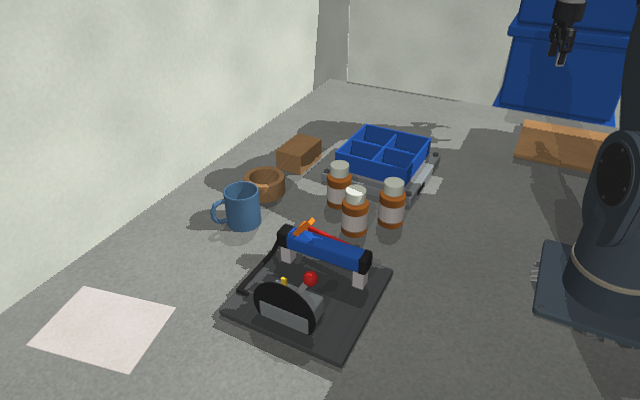

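Run:
```python
from h import *
im=cv2.imread('pics/raw_top.png')
save(im,'t1.png',(310,170,520,305),3.8)
save(im,'t2.png',(165,190,305,325),4.4)
im=cv2.imread('pics/raw_side.png')
save(im,'s1.png',(215,210,405,370),4)
```

```text
(no output)
```

View pics/t1.png

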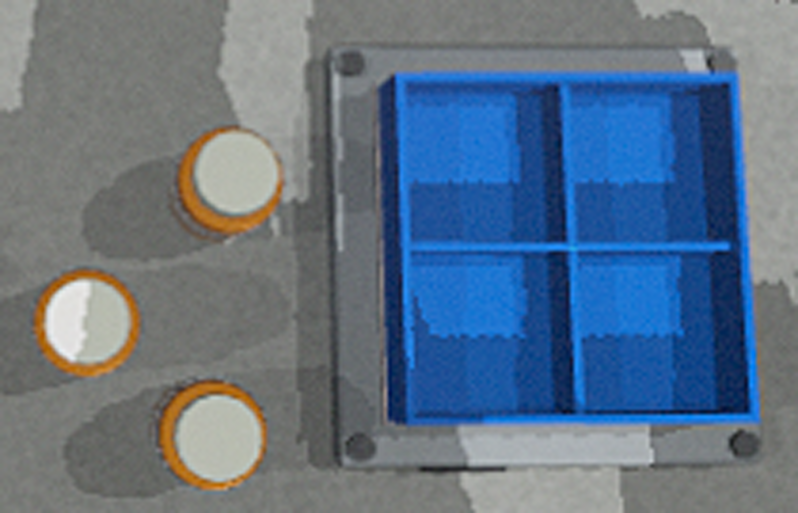

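View pics/t2.png

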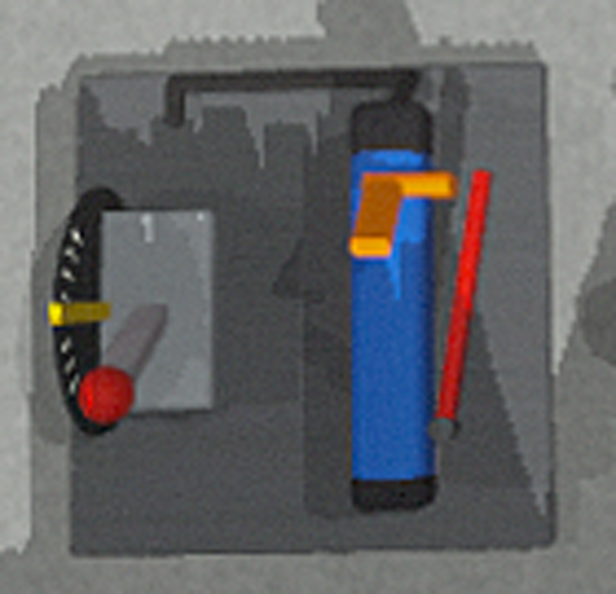

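View pics/s1.png

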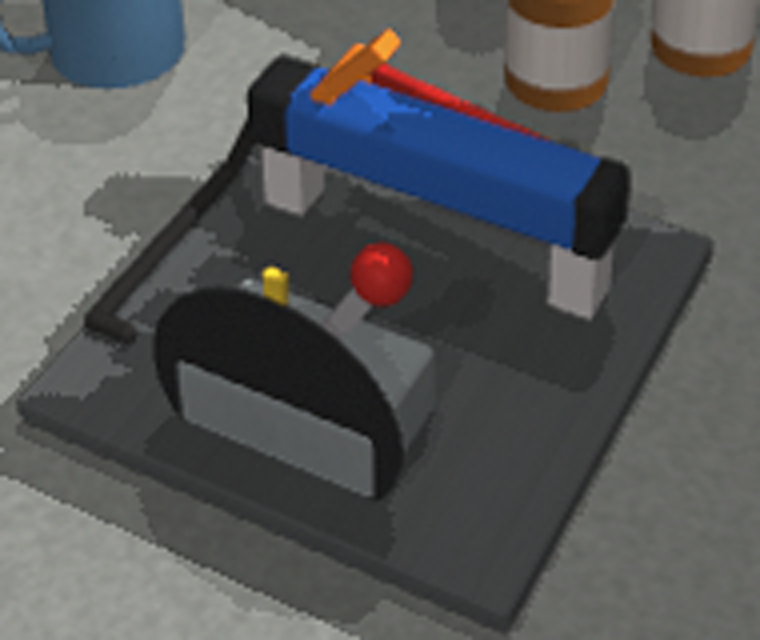

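Run:
```python
from h import *
np.set_printoptions(precision=4,suppress=True)
def P(pts,x0,y0,s,z): 
    return np.array([onz('top',x0+(x+.5)/s-.5,y0+(y+.5)/s-.5,z) for x,y in pts])
def sq(p,name):
    c=p.mean(0); a=[]
    e=[p[1]-p[0],p[2]-p[3],p[0]-p[3],p[1]-p[2]]
    ang=[np.degrees(np.arctan2(-v[0],-v[1])) for v in (-1*np.array(e[:2]))]
    print(name,'c',c,'edges',[np.linalg.norm(v) for v in e], 'yaw', np.degrees([np.arctan2(e[0][0],-e[0][1]),np.arctan2(e[1][0],-e[1][1]),-np.arctan2(e[2][1],e[2][0])*-1,np.arctan2(e[3][1],e[3][0])]))
sq(P([(80,75),(547,62),(553,545),(70,553)],165,190,4.4,.015),'console')
sq(P([(397,73),(738,72),(758,422),(405,422)],310,170,3.8,.085),'crate')
sq(P([(331,48),(733,46),(760,466),(338,466)],310,170,3.8,.03),'shakerplate')
print('jars',P([(237,173),(89,322),(219,438)],310,170,3.8,.112))
print('divider', P([(573,246)],310,170,3.8,.085))
print('ball',P([(106,395)],165,190,4.4,.11))
im=cv2.imread('pics/raw_side.png')
save(im,'s2.png',(310,115,450,245),4.5)
```

```text
console c [0.5021 0.2568 0.015 ] edges [np.float64(0.24929999606426004), np.float64(0.24887785517035926), np.float64(0.24775233652400638), np.float64(0.2473752667405703)] yaw [-0.1649 -0.0778 -0.2526 -0.3505]
crate c [ 0.5392 -0.2375  0.085 ] edges [np.float64(0.1950675157469236), np.float64(0.19568153285305986), np.float64(0.19351444155766148), np.float64(0.19551377980985593)] yaw [-1.5908 -2.178  -2.2453 -2.0616]
shakerplate c [ 0.5381 -0.2356  0.03  ] edges [np.float64(0.24503799100920656), np.float64(0.2477618877063458), np.float64(0.24639479868782946), np.float64(0.2495700346812387)] yaw [-1.4505 -2.19   -2.2397 -1.609 ]
jars [[ 0.5823 -0.0476  0.112 ]
 [ 0.5049  0.035   0.112 ]
 [ 0.442  -0.0316  0.112 ]]
divider [[ 0.5385 -0.2357  0.085 ]]
ball [[0.4618 0.3311 0.11  ]]
```

View pics/s2.png

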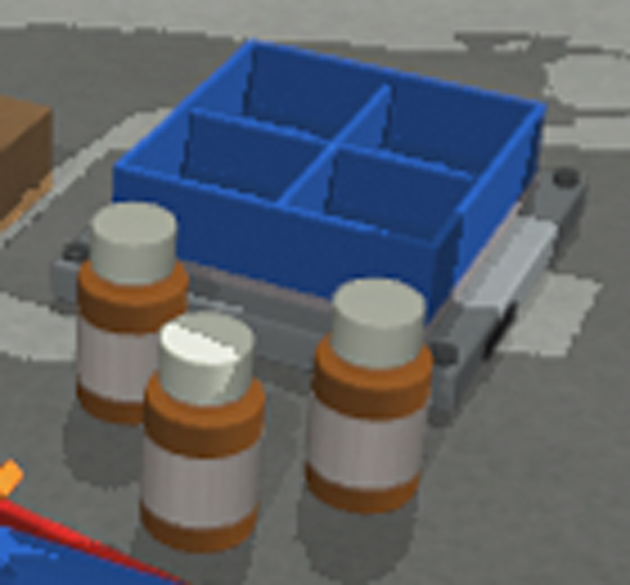

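Run:
```python
from h import *
np.set_printoptions(precision=4,suppress=True)
for x,y in [(133,222),(207,342),(379,308)]:
    print(onz('side',310+(x+.5)/4.5-.5,115+(y+.5)/4.5-.5,.112))
print('divider',onz('side',310+(334)/4.5-.5,115+(146)/4.5-.5,.085))
for x,y in [(18,408),(712,238),(510,632)]:
    print('plate',onz('side',215+x/4-.5,210+y/4-.5,.015))
s=arm.observe()
Rm=R.from_euler('xyz',s['ee_rot']).as_matrix(); print(Rm)
# predicted z of speed for angles: ball in side, mark tip in both
C=np.array([.502,.257,0]); yaw=np.radians(-.2)
Rz=R.from_euler('z',yaw).as_matrix()
def con(p): return C+Rz@np.array(p)
for a in np.arange(0,1.5,.2):
    t=a-.7
    print(round(a,2),'ball',proj('top',con([.08*np.sin(t),.07,.05+.08*np.cos(t)]))[0],proj('side',con([.08*np.sin(t),.07,.05+.08*np.cos(t)]))[0],
     'mark y.095',proj('top',con([.074*np.sin(t),.107,.05+.074*np.cos(t)]))[0],proj('side',con([.074*np.sin(t),.107,.05+.074*np.cos(t)]))[0])
print('ball obs',165+106/4.4,190+395/4.4,'side',215+382/4,210+274/4,'mark',165+56/4.4,190+314/4.4, 'side',215+275/4,210+272/4)
```

```text
[ 0.5835 -0.0485  0.112 ]
[0.5034 0.0397 0.112 ]
[ 0.4399 -0.0265  0.112 ]
divider [ 0.535  -0.2255  0.085 ]
plate [0.6219 0.3852 0.015 ]
plate [0.3776 0.1339 0.015 ]
plate [0.373  0.3889 0.015 ]
[[-0.0005  0.2839 -0.9589]
 [ 0.0014 -0.9589 -0.2839]
 [-1.     -0.0015  0.0001]]
0.0 ball [190.3342 284.8842] [316.4094 284.1118] mark y.095 [173.4872 283.0968] [303.6856 300.0854]
0.2 ball [188.9405 278.509 ] [309.3355 277.5617] mark y.095 [172.0774 277.2404] [296.9414 293.8342]
0.4 ball [188.0147 271.2126] [301.4978 271.9589] mark y.095 [171.1512 270.5525] [289.5013 288.4414]
0.6 ball [187.6133 263.3548] [293.2786 267.5632] mark y.095 [170.7636 263.3578] [281.7248 284.1559]
0.8 ball [187.7599 255.3383] [285.0718 264.5612] mark y.095 [170.9372 256.0177] [273.9813 281.1604]
1.0 ball [188.4428 247.5748] [277.2552 263.0581] mark y.095 [171.659  248.9019] [266.6248 279.5626]
1.2 ball [189.6166 240.4506] [270.1675 263.0766] mark y.095 [172.8833 242.3585] [259.9724 279.3942]
1.4 ball [191.2079 234.2971] [264.0913 264.5638] mark y.095 [174.5363 236.6885] [254.2885 280.6156]
ball obs 189.0909090909091 279.77272727272725 side 310.5 278.5 mark 177.72727272727272 261.3636363636364 side 283.75 278.0
```

```bash
cat > d.py <<'E'
import sys
from h import *
np.set_printoptions(precision=4,suppress=True)
s=arm.observe(); Rm=R.from_euler('xyz',s['ee_rot']).as_matrix()
A=np.array([[0,0,-1],[0,-1,0],[-1,0,0.]])
print('t',round(s['time'],2),'tcp',s['tcp_pos'],'F',s['wrist_force'],'op',round(s['opening'],4),'rotdev',np.degrees(R.from_matrix(Rm.T@A).as_rotvec()))
if len(sys.argv)>3: print('tool delta',Rm.T@(np.array([float(a) for a in sys.argv[1:4]])-s['tcp_pos']))
E
python3 -m inch '[[0,0,0,5.5,0,0,0.085],[0,0,0,5.5,0,0,0.085],[0,0,0,5.5,0,0,0.085],[0,-0.03,-0.0196,0,0,0,0.085],[0,-0.03,-0.0196,0,0,0,0.085],[0,-0.03,-0.0196,0,0,0,0.085],[0,-0.03,-0.0196,0,0,0,0.085],[0,-0.03,-0.0196,0,0,0,0.085],[0,-0.03,-0.0196,0,0,0,0.085],[0,-0.03,-0.0196,0,0,0,0.085]]'
python3 d.py 0.583 -0.048 0.23
```

```text
time: 0.93
tcp_pos: [0.3294, -0.4355, 0.2311]
ee_rot: [-0.992, 1.57, 2.149]
wrist_force: [1.5, 0.2, -0.9]
opening: 0.0849
t 0.93 tcp [ 0.3294 -0.4355  0.2311] F [ 1.5138  0.2017 -0.9253] op 0.0849 rotdev [-0.0145  0.0163  0.025 ]
tool delta [ 0.0012 -0.3876 -0.2535]
```

```bash
python3 -m inch '[[0,-0.03,-0.0196,0,0,0,0.085],[0,-0.03,-0.0196,0,0,0,0.085],[0,-0.03,-0.0196,0,0,0,0.085],[0,-0.03,-0.0196,0,0,0,0.085],[0,-0.03,-0.0196,0,0,0,0.085],[0,-0.03,-0.0196,0,0,0,0.085],[0,-0.03,-0.0196,0,0,0,0.085],[0,-0.03,-0.0196,0,0,0,0.085],[0,-0.03,-0.0196,0,0,0,0.085],[0,-0.03,-0.0196,0,0,0,0.085]]' >/dev/null
python3 -m inch '[[0,-0.028,-0.018,0,0,0,0.085],[0,-0.028,-0.018,0,0,0,0.085],[0,-0.028,-0.018,0,0,0,0.085],[0,0,0,0,0,0,0.085],[0.02,0,0,0,0,0,0.085],[0.02,0,0,0,0,0,0.085],[0.02,0,0,0,0,0,0.085],[0,0,0,0,0,0,0.085],[0,0,0,0,0,0,0.085],[0,0,0,0,0,0,0.085]]'
python3 d.py 0.583 -0.048 0.083
python3 - <<'E'
from h import *
shot('top','t3.png'); shot('side','s3.png')
E
```

```text
time: 2.6
tcp_pos: [0.5793, -0.0535, 0.1721]
ee_rot: [3.13, 1.57, -0.012]
wrist_force: [-0.5, -0.2, 0.8]
opening: 0.0852
t 2.6 tcp [ 0.5793 -0.0535  0.1721] F [-0.5434 -0.2148  0.8318] op 0.0852 rotdev [-0.0202 -0.0376 -0.0004]
tool delta [ 0.0892 -0.0055 -0.0037]
```

View pics/t3.png

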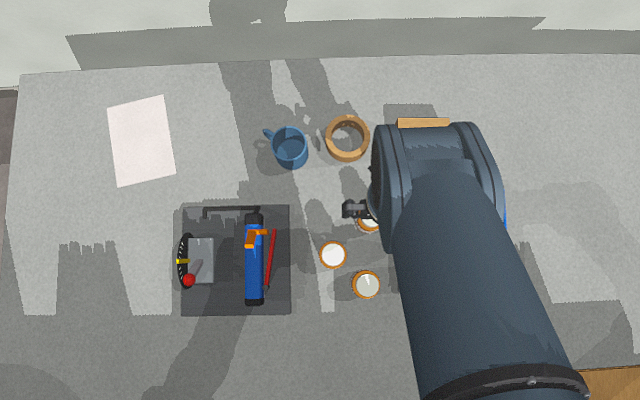

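View pics/s3.png

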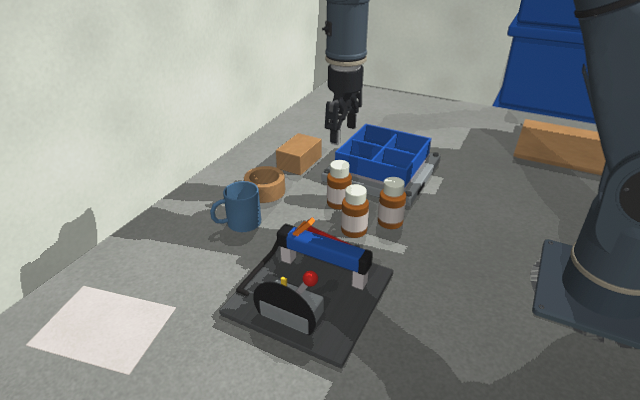

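Gripper over jar A (side cap at 340,168); jars unchanged. Descend and grasp.

```bash
python3 -m inch '[[0,-0.005,-0.004,0,0,0,0.085],[0.015,0,0,0,0,0,0.085],[0.015,0,0,0,0,0,0.085],[0.015,0,0,0,0,0,0.085],[0.015,0,0,0,0,0,0.085],[0.014,0,0,0,0,0,0.085],[0.01,0,0,0,0,0,0.085],[0.005,0,0,0,0,0,0.085],[0,0,0,0,0,0,0.085],[0,0,0,0,0,0,0.085]]'
python3 -m inch '[[0,0,0,0,0,0,0.03],[0,0,0,0,0,0,0.03],[0,0,0,0,0,0,0.03],[0,0,0,0,0,0,0.03],[0,0,0,0,0,0,0.03],[0,0,0,0,0,0,0.03],[0,0,0,0,0,0,0.03],[0,0,0,0,0,0,0.03],[0,0,0,0,0,0,0.03],[0,0,0,0,0,0,0.03]]'
python3 d.py 0.583 -0.048 0.083
```

```text
time: 3.53
tcp_pos: [0.5833, -0.0482, 0.0827]
ee_rot: [-3.045, 1.57, 0.096]
wrist_force: [0.2, -0.3, 0.2]
opening: 0.0851
time: 4.37
tcp_pos: [0.5835, -0.0482, 0.0832]
ee_rot: [-3.04, 1.569, 0.102]
wrist_force: [-0.7, 1.2, 4.5]
opening: 0.0443
t 4.37 tcp [ 0.5835 -0.0482  0.0832] F [-0.6954  1.2057  4.5367] op 0.0443 rotdev [-0.0077 -0.086   0.0088]
tool delta [ 0.0002 -0.0002  0.0005]
```

```bash
python3 -m inch '[[-0.008,0,0,0,0,0,0.03],[-0.016,0,0,0,0,0,0.03],[-0.024,0,0,0,0,0,0.03],[-0.03,0,0,0,0,0,0.03],[-0.025,0,0,0,0,0,0.03],[-0.015,0,0,0,0,0,0.03],[-0.007,0,0,0,0,0,0.03],[0,0.005,0,0,0,0,0.03],[0,0.015,0,0,0,0,0.03],[0,0.024,0,0,0,0,0.03]]'
python3 -m inch '[[0,0.025,0,0,0,0,0.03],[0,0.025,0,0,0,0,0.03],[0,0.025,0,0,0,0,0.03],[0,0.025,0,0,0,0,0.03],[0,0.025,0,0,0,0,0.03],[0,0.025,0,0,0,0,0.03],[0,0.022,0,0,0,0,0.03],[0,0.015,0,0,0,0,0.03],[0,0.005,0,0,0,0,0.03],[0,0,0,0,0,0,0.03]]'
python3 d.py 0.584 -0.284 0.125
python3 - <<'E'
from h import *
shot('side','s4.png')
E
```

```text
time: 5.2
tcp_pos: [0.5823, -0.0901, 0.206]
ee_rot: [-0.75, 1.568, 2.396]
wrist_force: [0.5, -0.7, -3.0]
opening: 0.0443
time: 6.03
tcp_pos: [0.5821, -0.2854, 0.2061]
ee_rot: [-0.215, 1.569, 2.925]
wrist_force: [0.5, -0.1, -3.4]
opening: 0.0447
t 6.03 tcp [ 0.5821 -0.2854  0.2061] F [ 0.4874 -0.0841 -3.3536] op 0.0447 rotdev [-0.1296  0.0996  0.0218]
tool delta [ 0.0811 -0.0014 -0.0021]
```

View pics/s4.png

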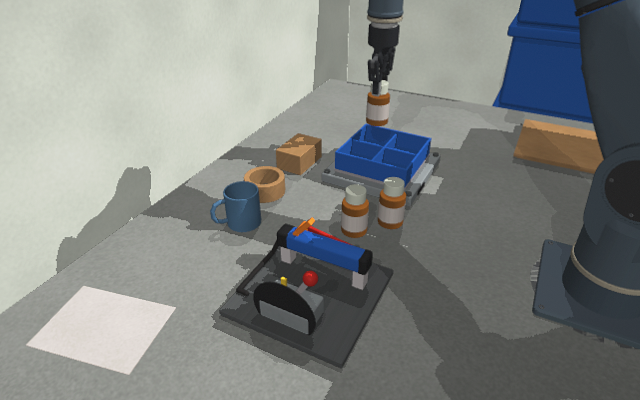

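Jar A is held upright above the crate (side 377,108). Lower it into the far-right pocket.

```bash
python3 -m inch '[[0.005,-0.001,-0.002,0,0,0,0.03],[0.014,0,0,0,0,0,0.03],[0.015,0,0,0,0,0,0.03],[0.015,0,0,0,0,0,0.03],[0.012,0,0,0,0,0,0.03],[0.01,0,0,0,0,0,0.03],[0.007,0,0,0,0,0,0.03],[0.003,0,0,0,0,0,0.03],[0,0,0,0,0,0,0.03],[0,0,0,0,0,0,0.03]]'
python3 d.py 0.584 -0.284 0.124
python3 - <<'E'
from h import *
shot('side','s5.png',(310,90,450,220),4.5)
E
```

```text
time: 6.92
tcp_pos: [0.5852, -0.2831, 0.1267]
ee_rot: [2.919, 1.57, -0.222]
wrist_force: [0.5, 0.1, -2.8]
opening: 0.0444
t 6.92 tcp [ 0.5852 -0.2831  0.1267] F [ 0.4667  0.0669 -2.7594] op 0.0444 rotdev [ 0.0075 -0.0328 -0.0074]
tool delta [0.0027 0.0009 0.0012]
```

View pics/s5.png

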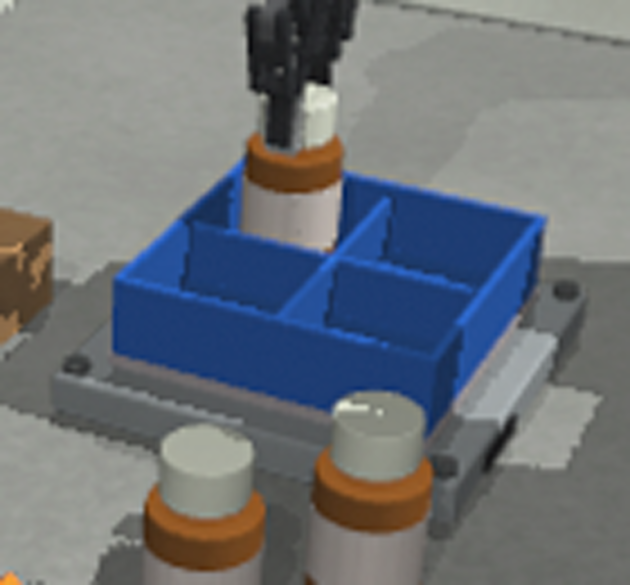

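Jar sits inside the far-right pocket. Release, rise, head to jar B.

```bash
python3 -m inch '[[0.002,0,0,0,0,0,0.03],[0.001,0,0,0,0,0,0.03],[0,0,0,0,0,0,0.085],[0,0,0,0,0,0,0.085],[0,0,0,0,0,0,0.085],[0,0,0,0,0,0,0.085],[0,0,0,0,0,0,0.085],[0,0,0,0,0,0,0.085],[-0.01,0,0,0,0,0,0.085],[-0.02,0,0,0,0,0,0.085]]'
python3 -m inch '[[-0.03,0,0,0,0,0,0.085],[-0.02,0,0,0,0,0,0.085],[-0.01,-0.01,0.002,0,0,0,0.085],[0,-0.03,0.0075,0,0,0,0.085],[0,-0.035,0.009,0,0,0,0.085],[0,-0.035,0.009,0,0,0,0.085],[0,-0.035,0.009,0,0,0,0.085],[0,-0.035,0.009,0,0,0,0.085],[0,-0.035,0.009,0,0,0,0.085],[0,-0.035,0.009,0,0,0,0.085]]'
python3 -m inch '[[0,-0.035,0.009,0,0,0,0.085],[0,-0.02,0.005,0,0,0,0.085],[0,-0.01,0.0025,0,0,0,0.085],[0.01,0,0,0,0,0,0.085],[0.015,0,0,0,0,0,0.085],[0.015,0,0,0,0,0,0.085],[0.01,0,0,0,0,0,0.085],[0,0,0,0,0,0,0.085],[0,0,0,0,0,0,0.085],[0,0,0,0,0,0,0.085]]'
python3 d.py 0.504 0.037 0.083
python3 - <<'E'
from h import *
shot('side','s6.png');shot('top','t6.png')
E
```

```text
time: 7.8
tcp_pos: [0.5836, -0.2827, 0.1519]
ee_rot: [-0.415, 1.566, 2.727]
wrist_force: [0.4, 0.4, 0.5]
opening: 0.0851
time: 8.63
tcp_pos: [0.52, -0.0311, 0.2133]
ee_rot: [-0.672, 1.57, 2.469]
wrist_force: [1.4, -0.7, -0.3]
opening: 0.0849
time: 9.47
tcp_pos: [0.5052, 0.0314, 0.1638]
ee_rot: [3.026, 1.57, -0.116]
wrist_force: [0.7, -0.2, 0.1]
opening: 0.0853
t 9.47 tcp [0.5052 0.0314 0.1638] F [ 0.7127 -0.1707  0.148 ] op 0.0853 rotdev [-0.0421 -0.0301 -0.0035]
tool delta [ 0.0808 -0.0056  0.0012]
```

View pics/s6.png

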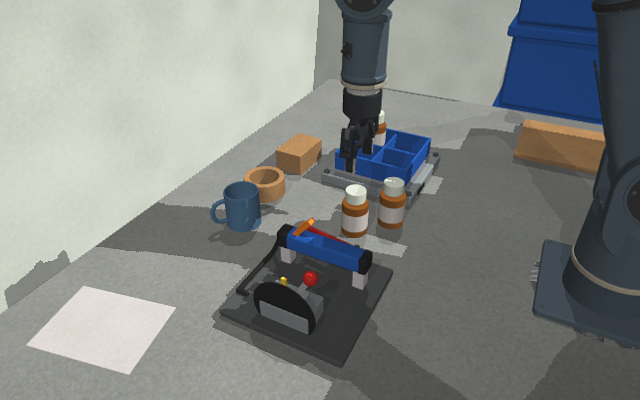

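View pics/t6.png

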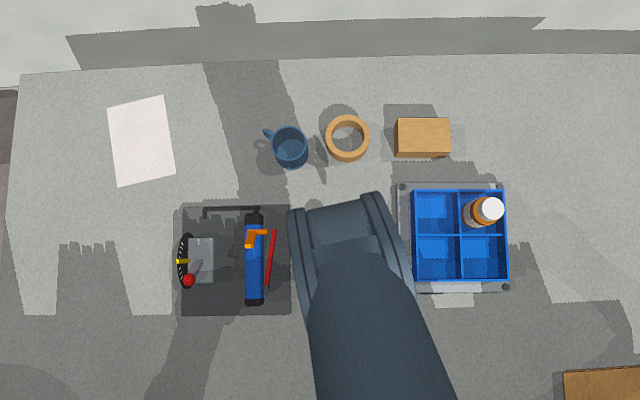

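Jar A stands in its pocket (top 490,208); jars B (355,195) and C (392,187) are unmoved in the side view. Grasp B.

```bash
python3 -m inch '[[0,-0.006,0.001,0,0,0,0.085],[0.01,0,0,0,0,0,0.085],[0.015,0,0,0,0,0,0.085],[0.015,0,0,0,0,0,0.085],[0.015,0,0,0,0,0,0.085],[0.014,0,0,0,0,0,0.085],[0.008,0,0,0,0,0,0.085],[0.004,0,0,0,0,0,0.085],[0,0,0,0,0,0,0.085],[0,0,0,0,0,0,0.03]]'
python3 -m inch '[[0,0,0,0,0,0,0.03],[0,0,0,0,0,0,0.03],[0,0,0,0,0,0,0.03],[0,0,0,0,0,0,0.03],[0,0,0,0,0,0,0.03],[0,0,0,0,0,0,0.03],[0,0,0,0,0,0,0.03],[0,0,0,0,0,0,0.03],[-0.005,0,0,0,0,0,0.03],[-0.015,0,0,0,0,0,0.03]]'
python3 d.py 0.488 -0.28 0.203
```

```text
time: 10.4
tcp_pos: [0.5042, 0.0379, 0.0827]
ee_rot: [-2.913, 1.57, 0.229]
wrist_force: [-0.2, -0.2, 0.6]
opening: 0.0751
time: 11.23
tcp_pos: [0.5026, 0.0375, 0.1014]
ee_rot: [0.131, 1.567, -3.01]
wrist_force: [-0.7, -0.6, -2.9]
opening: 0.0445
t 11.23 tcp [0.5026 0.0375 0.1014] F [-0.6745 -0.5713 -2.852 ] op 0.0445 rotdev [-0.0022  0.1958 -0.0258]
tool delta [-0.1014  0.3176  0.0149]
```

```bash
python3 -m inch '[[-0.02,0,0,0,0,0,0.03],[-0.025,0,0,0,0,0,0.03],[-0.025,0,0,0,0,0,0.03],[-0.02,0,0,0,0,0,0.03],[-0.012,0,0,0,0,0,0.03],[-0.005,0.004,0,0,0,0,0.03],[0,0.014,0,0,0,0,0.03],[0,0.025,0.001,0,0,0,0.03],[0,0.025,0.001,0,0,0,0.03],[0,0.025,0.002,0,0,0,0.03]]'
python3 -m inch '[[0,0.025,0.002,0,0,0,0.03],[0,0.025,0.002,0,0,0,0.03],[0,0.025,0.002,0,0,0,0.03],[0,0.025,0.002,0,0,0,0.03],[0,0.025,0.001,0,0,0,0.03],[0,0.025,0.001,0,0,0,0.03],[0,0.025,0,0,0,0,0.03],[0,0.025,0,0,0,0,0.03],[0,0.016,0,0,0,0,0.03],[0,0.005,0,0,0,0,0.03]]'
python3 -m inch '[[0.005,0,0,0,0,0,0.03],[0.014,0,0,0,0,0,0.03],[0.015,0,0,0,0,0,0.03],[0.012,0,0,0,0,0,0.03],[0,0,0,0,0,0,0.03],[0,0,0,0,0,0,0.03],[0,0,0,0,0,0,0.03],[0,0,0,0,0,0,0.03],[0,0,0,0,0,0,0.03],[0,0,0,0,0,0,0.03]]'
python3 d.py 0.488 -0.28 0.126
python3 - <<'E'
from h import *
shot('side','s7.png')
E
```

```text
time: 12.07
tcp_pos: [0.4992, -0.0564, 0.2088]
ee_rot: [0.039, 1.57, -3.102]
wrist_force: [0.9, -0.0, -3.1]
opening: 0.0443
time: 12.9
tcp_pos: [0.4883, -0.2799, 0.2085]
ee_rot: [0.525, 1.569, -2.621]
wrist_force: [0.3, -0.1, -2.9]
opening: 0.0446
time: 13.73
tcp_pos: [0.4901, -0.2763, 0.1639]
ee_rot: [2.757, 1.57, -0.385]
wrist_force: [0.2, -0.6, -3.7]
opening: 0.0441
t 13.73 tcp [ 0.4901 -0.2763  0.1639] F [ 0.158  -0.5896 -3.7124] op 0.0441 rotdev [-0.0067 -0.0516 -0.0209]
tool delta [0.0379 0.0037 0.0022]
```

View pics/s7.png

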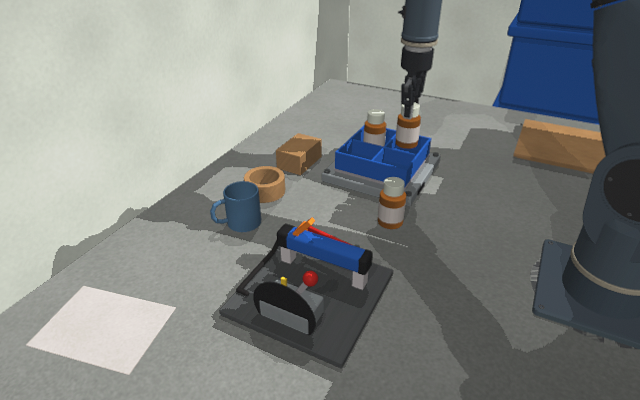

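```bash
python3 -m inch '[[0.008,0.004,0.002,0,0,0,0.03],[0.012,0,0,0,0,0,0.03],[0.01,0,0,0,0,0,0.03],[0.006,0,0,0,0,0,0.03],[0.003,0,0,0,0,0,0.03],[0.001,0,0,0,0,0,0.03],[0,0,0,0,0,0,0.03],[0,0,0,0,0,0,0.03],[0,0,0,0,0,0,0.03],[0,0,0,0,0,0,0.03]]'
python3 -m inch '[[0,0,0,0,0,0,0.085],[0,0,0,0,0,0,0.085],[0,0,0,0,0,0,0.085],[0,0,0,0,0,0,0.085],[0,0,0,0,0,0,0.085],[0,0,0,0,0,0,0.085],[-0.01,0,0,0,0,0,0.085],[-0.02,0,0,0,0,0,0.085],[-0.03,0,0,0,0,0,0.085],[-0.02,0,0,0,0,0,0.085]]'
python3 -m inch '[[-0.01,0,0,0,0,0,0.085],[0,-0.01,0.002,0,0,0,0.085],[0,-0.025,0.005,0,0,0,0.085],[0,-0.033,0.006,0,0,0,0.085],[0,-0.033,0.006,0,0,0,0.085],[0,-0.033,0.006,0,0,0,0.085],[0,-0.033,0.006,0,0,0,0.085],[0,-0.033,0.006,0,0,0,0.085],[0,-0.03,0.006,0,0,0,0.085],[0,-0.015,0.003,0,0,0,0.085]]'
python3 -m inch '[[0.01,-0.005,0.001,0,0,0,0.085],[0.015,0,0,0,0,0,0.085],[0.015,0,0,0,0,0,0.085],[0.01,0,0,0,0,0,0.085],[0,0,0,0,0,0,0.085],[0,0,0,0,0,0,0.085],[0,0,0,0,0,0,0.085],[0,0,0,0,0,0,0.085],[0,0,0,0,0,0,0.085],[0,0,0,0,0,0,0.085]]'
python3 d.py 0.441 -0.029 0.083
python3 - <<'E'
from h import *
shot('side','s8.png')
shot('top','t8.png')
E
```

```text
time: 14.62
tcp_pos: [0.4877, -0.2802, 0.1234]
ee_rot: [-0.837, 1.57, 2.304]
wrist_force: [-2.4, 1.0, 1.1]
opening: 0.0445
time: 15.45
tcp_pos: [0.4882, -0.2806, 0.206]
ee_rot: [2.707, 1.569, -0.435]
wrist_force: [0.6, -1.1, 1.6]
opening: 0.085
time: 16.28
tcp_pos: [0.4398, -0.031, 0.2123]
ee_rot: [-0.537, 1.568, 2.608]
wrist_force: [0.6, 0.6, 0.5]
opening: 0.0855
time: 17.12
tcp_pos: [0.4411, -0.0303, 0.1637]
ee_rot: [-3.086, 1.57, 0.056]
wrist_force: [-0.7, -0.0, -0.1]
opening: 0.0851
t 17.12 tcp [ 0.4411 -0.0303  0.1637] F [-0.6748 -0.0453 -0.0606] op 0.0851 rotdev [-0.0179 -0.05    0.0028]
tool delta [ 0.0807 -0.0013  0.0002]
```

View pics/s8.png

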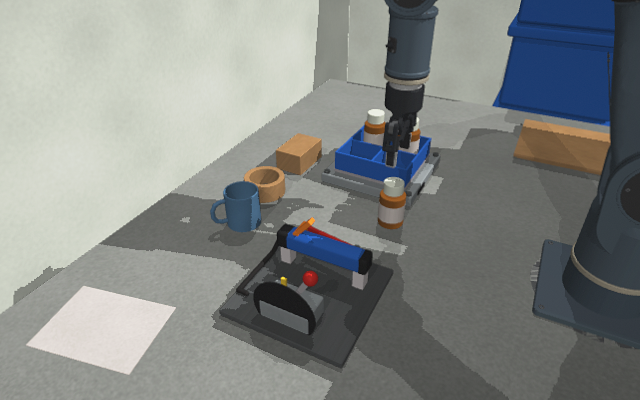

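View pics/t8.png

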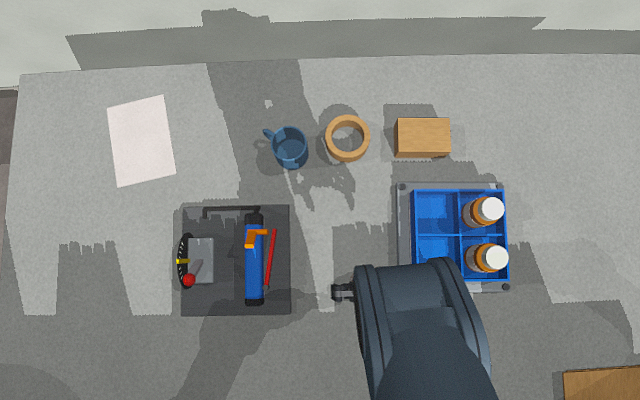

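Jars A and B stand in the two right pockets (490,208 and 494,257 in top); jar C is unmoved (side 393,187). Grasp C.

```bash
python3 -m inch '[[0,-0.001,0,0,0,0,0.085],[0.01,0,0,0,0,0,0.085],[0.015,0,0,0,0,0,0.085],[0.015,0,0,0,0,0,0.085],[0.015,0,0,0,0,0,0.085],[0.014,0,0,0,0,0,0.085],[0.008,0,0,0,0,0,0.085],[0.004,0,0,0,0,0,0.085],[0,0,0,0,0,0,0.085],[0,0,0,0,0,0,0.03]]'
python3 -m inch '[[0,0,0,0,0,0,0.03],[0,0,0,0,0,0,0.03],[0,0,0,0,0,0,0.03],[0,0,0,0,0,0,0.03],[0,0,0,0,0,0,0.03],[0,0,0,0,0,0,0.03],[0,0,0,0,0,0,0.03],[0,0,0,0,0,0,0.03],[-0.005,0,0,0,0,0,0.03],[-0.015,0,0,0,0,0,0.03]]'
python3 d.py 0.492 -0.184 0.203
```

```text
time: 18.05
tcp_pos: [0.4411, -0.0293, 0.0826]
ee_rot: [-3.132, 1.571, 0.009]
wrist_force: [0.1, 0.2, 1.1]
opening: 0.0749
time: 18.88
tcp_pos: [0.4398, -0.0293, 0.1017]
ee_rot: [-0.003, 1.568, 3.138]
wrist_force: [1.2, 0.8, -1.6]
opening: 0.0444
t 18.88 tcp [ 0.4398 -0.0293  0.1017] F [ 1.2387  0.8297 -1.5744] op 0.0444 rotdev [-0.0005  0.1585  0.0005]
tool delta [-0.1015  0.1547 -0.0519]
```

```bash
python3 -m inch '[[-0.02,0,0,0,0,0,0.03],[-0.025,0,0,0,0,0,0.03],[-0.025,0,0,0,0,0,0.03],[-0.02,0,0,0,0,0,0.03],[-0.012,0,0,0,0,0,0.03],[-0.005,0,0,0,0,0,0.03],[0,0.006,-0.002,0,0,0,0.03],[0,0.015,-0.005,0,0,0,0.03],[0,0.02,-0.007,0,0,0,0.03],[0,0.02,-0.007,0,0,0,0.03]]'
python3 -m inch '[[0,0.02,-0.007,0,0,0,0.03],[0,0.02,-0.007,0,0,0,0.03],[0,0.02,-0.007,0,0,0,0.03],[0,0.018,-0.006,0,0,0,0.03],[0,0.01,-0.003,0,0,0,0.03],[0,0.004,-0.001,0,0,0,0.03],[0,0,0,0,0,0,0.03],[0.012,0,0,0,0,0,0.03],[0.015,0,0,0,0,0,0.03],[0.012,0,0,0,0,0,0.03]]'
python3 -m inch '[[0,0,0,0,0,0,0.03],[0,0,0,0,0,0,0.03],[0,0,0,0,0,0,0.03],[0,0,0,0,0,0,0.03],[0,0,0,0,0,0,0.03],[0,0,0,0,0,0,0.03],[0,0,0,0,0,0,0.03],[0,0,0,0,0,0,0.03],[0,0,0,0,0,0,0.03],[0,0,0,0,0,0,0.03]]'
python3 d.py 0.492 -0.183 0.1245
python3 - <<'E'
from h import *
shot('side','s9.png')
E
```

```text
time: 19.72
tcp_pos: [0.4615, -0.0911, 0.2083]
ee_rot: [-0.066, 1.569, 3.077]
wrist_force: [0.1, -0.5, -2.6]
opening: 0.0445
time: 20.55
tcp_pos: [0.4924, -0.1806, 0.1695]
ee_rot: [-1.073, 1.57, 2.07]
wrist_force: [0.2, 0.1, -2.5]
opening: 0.0445
time: 21.38
tcp_pos: [0.4929, -0.1823, 0.1703]
ee_rot: [-3.037, 1.571, 0.105]
wrist_force: [1.1, -0.7, -2.7]
opening: 0.0447
t 21.38 tcp [ 0.4929 -0.1823  0.1703] F [ 1.1006 -0.6768 -2.711 ] op 0.0447 rotdev [-0.0163 -0.0023  0.0002]
tool delta [0.0458 0.0007 0.0009]
```

View pics/s9.png

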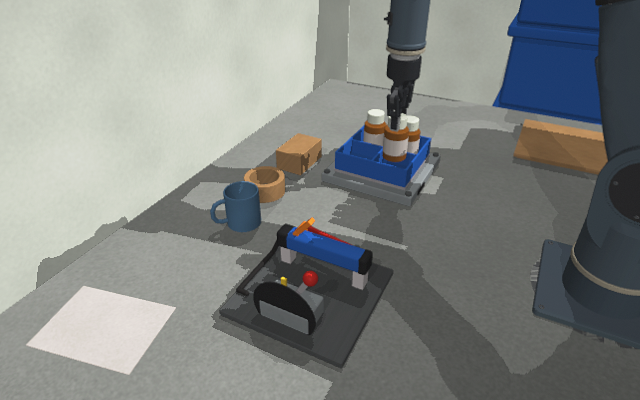

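```bash
python3 -m inch '[[0.01,0,0,0,0,0,0.03],[0.012,0,0,0,0,0,0.03],[0.012,0,0,0,0,0,0.03],[0.007,0,0,0,0,0,0.03],[0.004,0,0,0,0,0,0.03],[0.001,0,0,0,0,0,0.03],[0,0,0,0,0,0,0.03],[0,0,0,0,0,0,0.03],[0,0,0,0,0,0,0.085],[0,0,0,0,0,0,0.085]]'
python3 -m inch '[[0,0,0,0,0,0,0.085],[0,0,0,0,0,0,0.085],[0,0,0,0,0,0,0.085],[0,0,0,0,0,0,0.085],[-0.01,0,0,0,0,0,0.085],[-0.02,0,0,0,0,0,0.085],[-0.03,0,0,0,0,0,0.085],[-0.025,0,0,0,0,0,0.085],[-0.012,-0.01,0,0,0,0,0.085],[0,-0.025,0,0,0,0,0.085]]'
python3 -m inch '[[0,-0.035,0,0,0,0,0.085],[0,-0.035,0,0,0,0,0.085],[0,-0.035,0,0,0,0,0.085],[0,-0.035,0,0,0,0,0.085],[0,-0.025,0,0,0,0,0.085],[0,-0.01,0,0,0,0,0.085],[0,0,0,0,0,0,0.085],[0,0,0,0,0,0,0.085],[0,0,0,0,0,0,0.085],[0,0,0,0,0,0,0.085]]'
python3 d.py
python3 - <<'E'
from h import *
a=shot('side','x.png',(215,90,455,370),1)
b=shot('top','t10.png')
save(a,'s10.png',(320,95,450,205),5)
save(a,'s11.png',(240,255,340,340),7)
save(b,'t11.png',(165,220,235,300),7)
E
```

```text
time: 22.27
tcp_pos: [0.4934, -0.1825, 0.125]
ee_rot: [2.867, 1.569, -0.275]
wrist_force: [-0.5, 0.8, -0.8]
opening: 0.0672
time: 23.1
tcp_pos: [0.4941, -0.1506, 0.2251]
ee_rot: [2.662, 1.564, -0.485]
wrist_force: [-0.4, 0.7, -0.6]
opening: 0.085
time: 23.93
tcp_pos: [0.493, 0.0259, 0.2214]
ee_rot: [1.605, 1.57, -1.539]
wrist_force: [1.0, 0.3, 0.3]
opening: 0.0847
t 23.93 tcp [0.493  0.0259 0.2214] F [0.985  0.2662 0.2849] op 0.0847 rotdev [-0.1601 -0.0013 -0.0379]
```

View pics/t10.png

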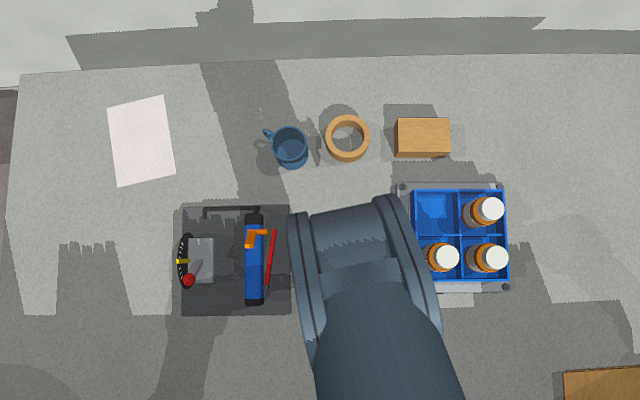

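View pics/s10.png

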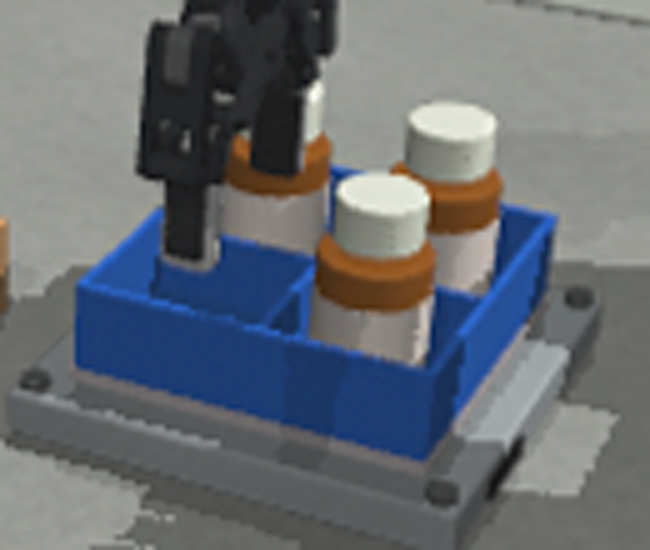

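View pics/s11.png

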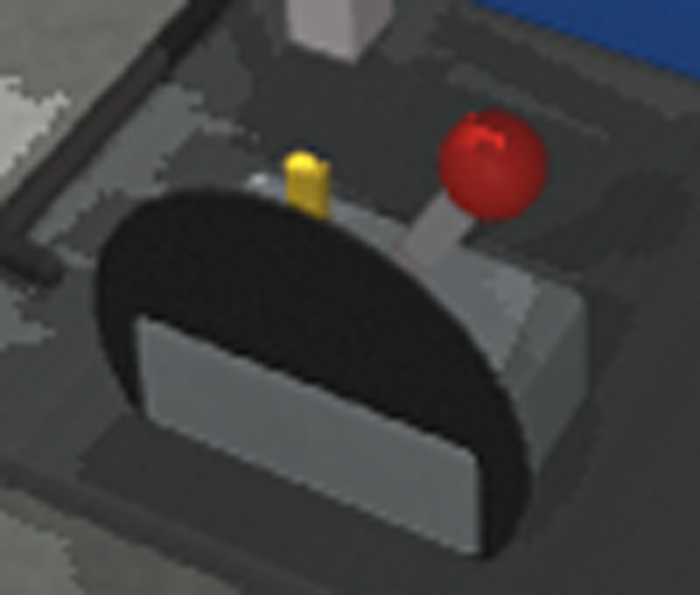

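View pics/t11.png

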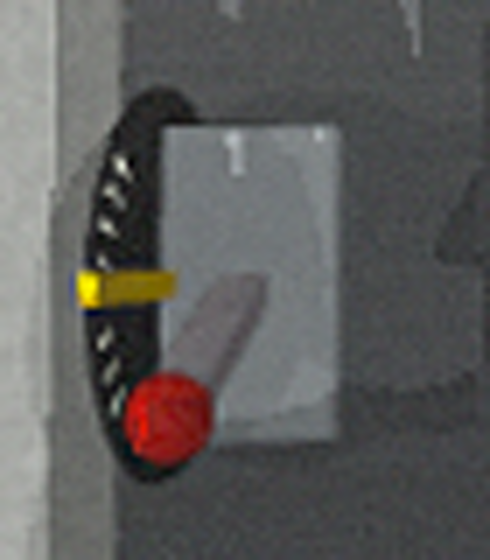

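Run:
```python
from h import *
from scipy.optimize import least_squares
np.set_printoptions(precision=4,suppress=True)
yaw=np.radians(-.2); Rz=R.from_euler('z',yaw).as_matrix()
f=lambda x,y,s,x0,y0:np.array([x0+(x+.5)/s-.5,y0+(y+.5)/s-.5])
bt=f(169,418,7,165,220); bs=f(494,164,7,240,255); mt=f(90,289,7,165,220); ms=f(303,162,7,240,255)
def arc(q,a,y,l): return np.array([q[0],q[1],0])+Rz@np.array([l*np.sin(a-.7),y,.05+l*np.cos(a-.7)])
def res(p):
    q=p[:2]
    # side camera gets a nuisance offset p[5:7]
    B=arc(q,p[2],.07,.08); M=arc(q,p[3],p[4],.074)
    return np.r_[proj('top',B)[0]-bt, proj('top',M)[0]-mt, proj('side',B)[0]+p[5:7]-bs, proj('side',M)[0]+p[5:7]-ms, (q-[.502,.257])/.001, p[5:7]/2]
s=least_squares(res,[.502,.257,.2,.6,.1,0,0]); print(s.x,s.fun)
print('tcp now',arm.observe()['tcp_pos'])
B=arc(s.x[:2],s.x[2],.07,.08);print('ball',B)
B=arc(s.x[:2],s.x[3],.07,.08);print('ball target',B)
```

```text
[ 0.5019  0.2571  0.1782  0.6706  0.0935 -0.1793 -0.141 ] [ 0.3252 -0.0019 -0.2092 -0.1768 -0.1595  0.1285  0.2043 -0.0933 -0.0606
  0.0637 -0.0897 -0.0705]
tcp now [0.4929 0.0263 0.2213]
ball [0.4623 0.3272 0.1194]
ball target [0.4998 0.3271 0.13  ]
```

Top view shows three jars upright in three pockets (490,208; 494,257; 443,256). Lever ≈0.18, pointer ≈0.67. Next: go behind the red ball with shut fingers.

```bash
python3 -m inch '[[0,-0.01,0.003,0,0,0,0],[0,-0.025,0.008,0,0,0,0],[0,-0.033,0.01,0,0,0,0],[0,-0.033,0.01,0,0,0,0],[0,-0.033,0.01,0,0,0,0],[0,-0.033,0.01,0,0,0,0],[0,-0.033,0.01,0,0,0,0],[0,-0.033,0.01,0,0,0,0],[0,-0.033,0.01,0,0,0,0],[0,-0.022,0.006,0,0,0,0]]'
python3 -m inch '[[0,-0.008,0.001,0,0,0,0],[0.01,0,0,0,0,0,0],[0.02,0,0,0,0,0,0],[0.025,0,0,0,0,0,0],[0.025,0,0,0,0,0,0],[0.02,0,0,0,0,0,0],[0.01,0,0,0,0,0,0],[0,0,0,0,0,0,0],[0,0,0,0,0,0,0],[0,0,0,0,0,0,0]]'
python3 d.py 0.405 0.322 0.108
python3 - <<'E'
from h import *
a=shot('side','x.png')
b=shot('top','x2.png')
save(a,'s12.png',(220,170,400,370),3)
save(b,'t12.png',(165,190,305,325),4.4)
E
```

```text
time: 24.87
tcp_pos: [0.4039, 0.3195, 0.2214]
ee_rot: [-1.289, 1.569, 1.855]
wrist_force: [-0.1, 0.1, -0.5]
opening: 0.0
time: 25.7
tcp_pos: [0.4057, 0.3236, 0.1122]
ee_rot: [-2.554, 1.569, 0.586]
wrist_force: [-0.4, 1.0, 0.6]
opening: 0.0001
t 25.7 tcp [0.4057 0.3236 0.1122] F [-0.3633  0.9558  0.6217] op 0.0001 rotdev [-0.0599 -0.0645  0.0429]
tool delta [0.0042 0.0016 0.0007]
```

View pics/s12.png

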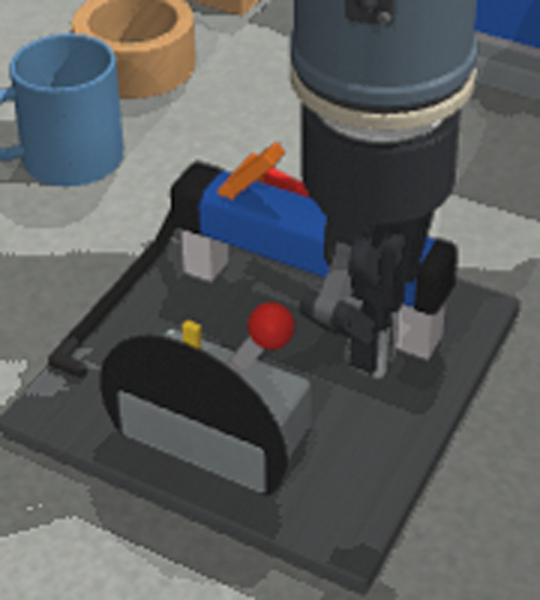

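View pics/t12.png

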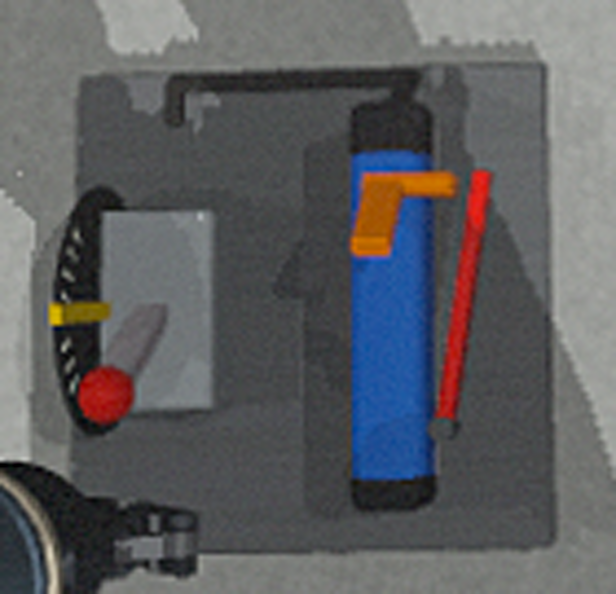

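```bash
python3 -m inch '[[0.004,0.001,-0.004,0,0,0,0],[0,0,-0.008,0,0,0,0],[0,0,-0.008,0,0,0,0],[0,0,-0.006,0,0,0,0],[0,0,-0.006,0,0,0,0],[0,0,-0.006,0,0,0,0],[0,0,-0.006,0,0,0,0],[0,0,-0.005,0,0,0,0],[0,0,-0.005,0,0,0,0],[0,0,-0.004,0,0,0,0]]'
python3 -m inch '[[0,0,-0.003,0,0,0,0],[0,0,-0.003,0,0,0,0],[0,0,-0.001,0,0,0,0],[0,0,0,0,0,0,0],[0,0,0,0,0,0,0],[0,0,0,0,0,0,0],[0,0,0,0,0,0,0],[0,0,0,0,0,0,0],[0,0,0,0,0,0,0],[0,0,0,0,0,0,0]]'
python3 d.py 0.476 0.322 0.108
python3 - <<'E'
from h import *
a=shot('side','x.png')
b=shot('top','x2.png')
save(a,'s13.png',(220,170,400,370),3)
save(a,'s13b.png',(240,240,340,325),7)
save(b,'t13.png',(165,190,305,325),4.4)
E
```

```text
time: 26.63
tcp_pos: [0.4634, 0.3228, 0.1073]
ee_rot: [-0.576, 1.571, 2.566]
wrist_force: [-3.2, 0.6, 2.0]
opening: -0.0001
time: 27.47
tcp_pos: [0.47, 0.3227, 0.1073]
ee_rot: [-2.647, 1.571, 0.494]
wrist_force: [0.0, -0.1, -0.2]
opening: -0.0
t 27.47 tcp [0.47   0.3227 0.1073] F [ 0.0185 -0.0787 -0.2197] op -0.0 rotdev [-0.0092 -0.0046  0.0025]
tool delta [-0.0007  0.0007 -0.006 ]
```

View pics/s13b.png

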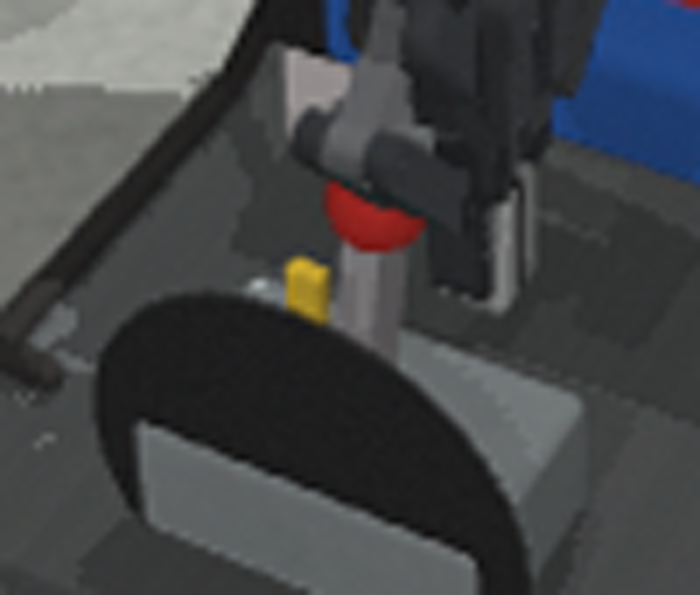

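View pics/t13.png

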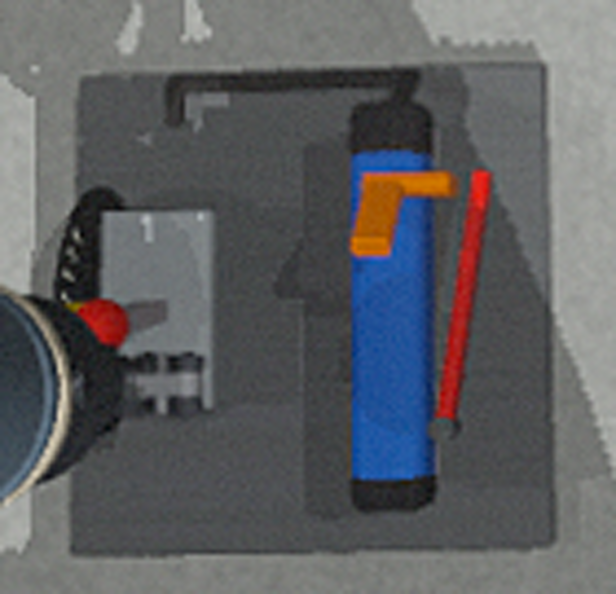

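Ball centre now at side (294,268), top (188.6,263.4): lever ≈0.59. Push 6 mm further.

```bash
python3 -m inch '[[0,0,-0.002,0,0,0,0],[0,0,-0.002,0,0,0,0],[0,0,-0.002,0,0,0,0],[0,0,0,0,0,0,0],[0,0,0,0,0,0,0],[0,0,0.01,0,0,0,0],[0,0,0.02,0,0,0,0],[0,0,0.02,0,0,0,0],[0,0,0.015,0,0,0,0],[0,0,0,0,0,0,0]]'
python3 d.py 0.476 0.322 0.108
python3 - <<'E'
from h import *
a=shot('side','x.png')
b=shot('top','x2.png')
save(a,'s14b.png',(240,240,340,325),7)
save(b,'t14.png',(165,220,235,300),7)
E
```

```text
time: 28.4
tcp_pos: [0.4071, 0.3227, 0.1073]
ee_rot: [0.341, 1.569, -2.797]
wrist_force: [-0.3, -0.2, -0.5]
opening: -0.0002
t 28.4 tcp [0.4071 0.3227 0.1073] F [-0.2982 -0.1554 -0.4908] op -0.0002 rotdev [ 0.1538  0.12   -0.0428]
tool delta [-0.0009  0.0009 -0.0688]
```

View pics/s14b.png

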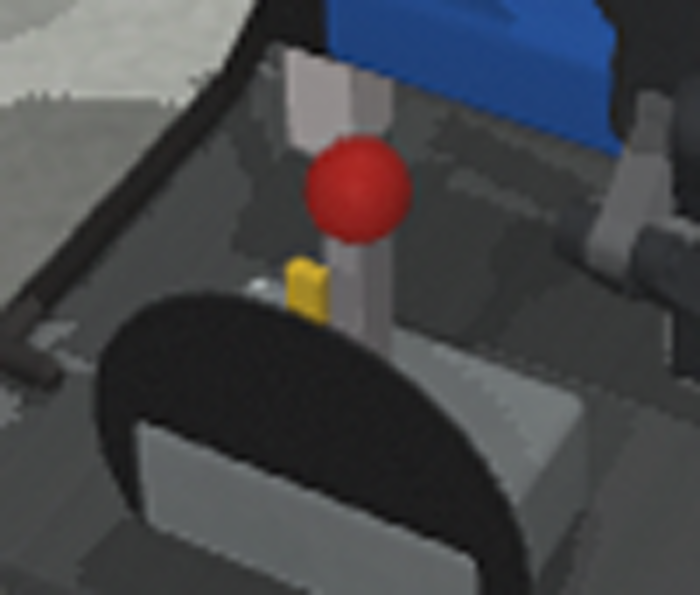

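View pics/t14.png

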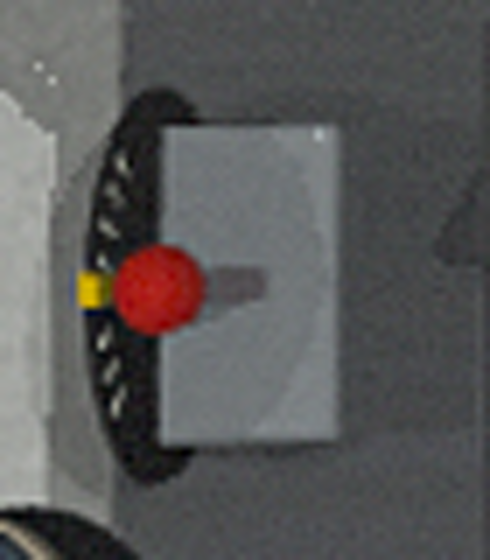

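Run:
```python
from h import *
from scipy.optimize import least_squares
Rz=R.from_euler('z',np.radians(-.2)).as_matrix()
f=lambda x,y,s,x0,y0:np.array([x0+(x+.5)/s-.5,y0+(y+.5)/s-.5])
bt=f(158.5,290,7,165,220); bs=f(358,190,7,240,240); mt=f(92,290,7,165,220); ms=f(303,267,7,240,240)
def arc(q,a,y,l): return np.array([q[0],q[1],0])+Rz@np.array([l*np.sin(a-.7),y,.05+l*np.cos(a-.7)])
q=[.5019,.2571]
for n,b,m in(('top',bt,mt),('side',bs,ms)):
    print(n,'lever',least_squares(lambda p:proj(n,arc(q,p[0],.07,.08))[0]-b,[.6]).x,'mark',least_squares(lambda p:proj(n,arc(q,p[0],.0935,.074))[0]-m,[.6]).x)
```

```text
top lever [0.65993612] mark [0.66257903]
side lever [0.66095608] mark [0.68006971]
```

Lever 0.66 vs pointer 0.67: aligned. Look at the lock lever closely.

Run:
```python
from h import *
a=cv2.imread('pics/raw_side.png'); b=cv2.imread('pics/raw_top.png')
def con(x,y,z): return np.array([.502,.257,0])+R.from_euler('z',np.radians(-.2)).as_matrix()@np.array([x,y,z])
pts={'hinge':con(.056,-.055,.095),'tip':con(.056-.0322,-.055,.095+.0382),'fwdtip':con(.056+.0322,-.055,.095+.0382),'pad':con(-.06+.05*np.cos(.0)-.0,-.083-.009,.071)}
for n,im,cr in(('side',a,(270,200,380,280)),('top',b,(230,200,290,310))):
    s=7 if n=='side' else 5.4
    x0,y0,x1,y1=cr
    o=cv2.resize(im[y0:y1,x0:x1],None,fx=s,fy=s,interpolation=cv2.INTER_CUBIC)
    for k,P in pts.items():
        u,v=proj(n,P)[0]; cv2.circle(o,(int((u-x0+.5)*s),int((v-y0+.5)*s)),3,(255,255,255),1); print(n,k,P,u,v)
    cv2.imwrite('pics/lk_%s.png'%n,o)
```

```text
side hinge [0.55780767 0.20180486 0.095     ] 297.2823131146697 231.36374374715862
side tip [0.52560787 0.20191726 0.1332    ] 311.50436121860025 220.40803090340972
side fwdtip [0.59000748 0.20169246 0.1332    ] 282.38217436337413 211.29037288346368
side pad [0.49167892 0.16503547 0.071     ] 335.4032752157411 239.92478639529003
top hinge [0.55780767 0.20180486 0.095     ] 252.47702208556535 231.3002345321313
top tip [0.52560787 0.20191726 0.1332    ] 248.99062134932296 246.03283166748045
top fwdtip [0.59000748 0.20169246 0.1332    ] 248.99490849513796 213.90952803006888
top pad [0.49167892 0.16503547 0.071     ] 271.8747557760844 262.6710813563717
```

View pics/lk_side.png

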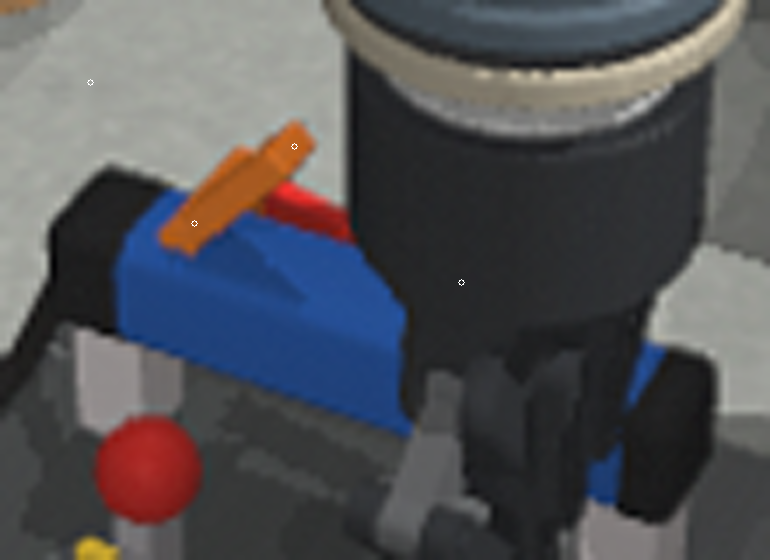

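View pics/lk_top.png

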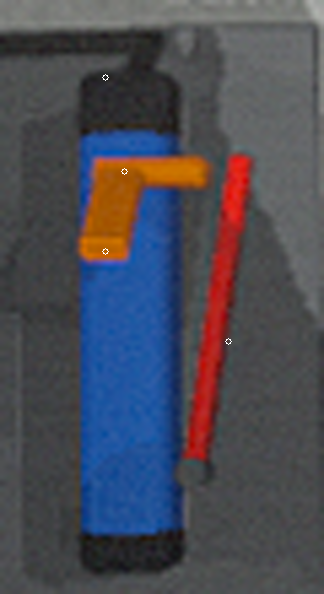

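```bash
python3 -m inch '[[-0.015,0,0,0,0,0,0],[-0.03,0,0,0,0,0,0],[-0.03,0,0,0,0,0,0],[-0.015,0.005,-0.003,0,0,0,0],[0,0.02,-0.012,0,0,0,0],[0,0.03,-0.018,0,0,0,0],[0,0.03,-0.018,0,0,0,0],[0,0.024,-0.015,0,0,0,0],[0,0.01,-0.006,0,0,0,0],[0,0.002,-0.001,0,0,0,0]]'
python3 -m inch '[[0.01,0,0,0,0,0,0],[0.02,0,0,0,0,0,0],[0.02,0,0,0,0,0,0],[0.015,0,0,0,0,0,0],[0.01,0,0,0,0,0,0],[0.005,0,0,0,0,0,0],[0,0,0,0,0,0,0],[0,0,0,0,0,0,0],[0,0,0,0,0,0,0],[0,0,0,0,0,0,0]]'
python3 d.py 0.48 0.202 0.115
```

```text
time: 29.33
tcp_pos: [0.486, 0.1985, 0.1973]
ee_rot: [2.356, 1.569, -0.792]
wrist_force: [-0.6, -0.4, -0.2]
opening: -0.0002
time: 30.17
tcp_pos: [0.4844, 0.2021, 0.1181]
ee_rot: [-2.647, 1.569, 0.495]
wrist_force: [0.7, -0.6, -0.2]
opening: 0.0002
t 30.17 tcp [0.4844 0.2021 0.1181] F [ 0.6669 -0.6404 -0.2032] op 0.0002 rotdev [-0.0063 -0.0767  0.0414]
tool delta [0.0031 0.0001 0.0044]
```

```bash
python3 -m inch '[[0.003,0,-0.005,0,0,0,0],[0,0,-0.007,0,0,0,0],[0,0,-0.007,0,0,0,0],[0,0,-0.007,0,0,0,0],[0,0,-0.007,0,0,0,0],[0,0,-0.007,0,0,0,0],[0,0,-0.007,0,0,0,0],[0,0,-0.007,0,0,0,0],[0,0,-0.006,0,0,0,0],[0,0,0,0,0,0,0]]'
python3 d.py 0.56 0.202 0.115
python3 -m inch '[[0,0,-0.003,0,0,0,0],[0,0,-0.003,0,0,0,0],[0,0,-0.003,0,0,0,0],[0,0,-0.002,0,0,0,0],[0,0,0,0,0,0,0],[0,0,0,0,0,0,0],[0,0,0,0,0,0,0],[0,0,0,0,0,0,0],[0,0,0,0,0,0,0],[0,0,0,0,0,0,0]]'
python3 d.py 0.56 0.202 0.115
python3 - <<'E'
from h import *
a=shot('side','x.png')
b=shot('top','x2.png')
save(a,'s15b.png',(250,180,360,265),7)
save(b,'t15.png',(165,190,305,325),4.4)
E
```

```text
time: 31.0
tcp_pos: [0.5455, 0.2016, 0.1143]
ee_rot: [-2.868, 1.57, 0.272]
wrist_force: [0.0, 0.0, -0.3]
opening: -0.0002
t 31.0 tcp [0.5455 0.2016 0.1143] F [ 0.0097  0.0479 -0.3031] op -0.0002 rotdev [-0.0585 -0.0579  0.0162]
tool delta [-0.0007 -0.0004 -0.0145]
time: 31.83
tcp_pos: [0.5551, 0.2017, 0.1144]
ee_rot: [-2.769, 1.57, 0.372]
wrist_force: [1.2, -0.2, -0.1]
opening: 0.0002
t 31.83 tcp [0.5551 0.2017 0.1144] F [ 1.1795 -0.1874 -0.1189] op 0.0002 rotdev [-0.0106 -0.0254  0.0099]
tool delta [-0.0006 -0.0003 -0.0049]
```

View pics/s15b.png

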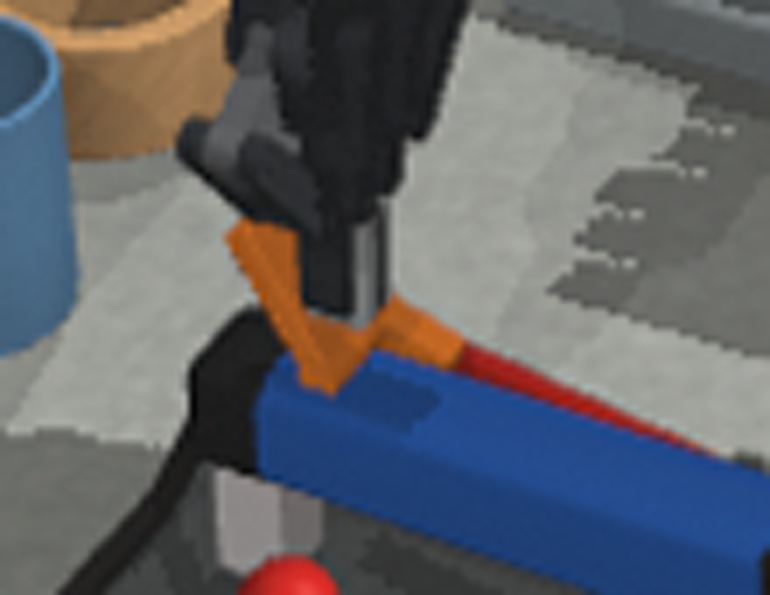

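View pics/t15.png

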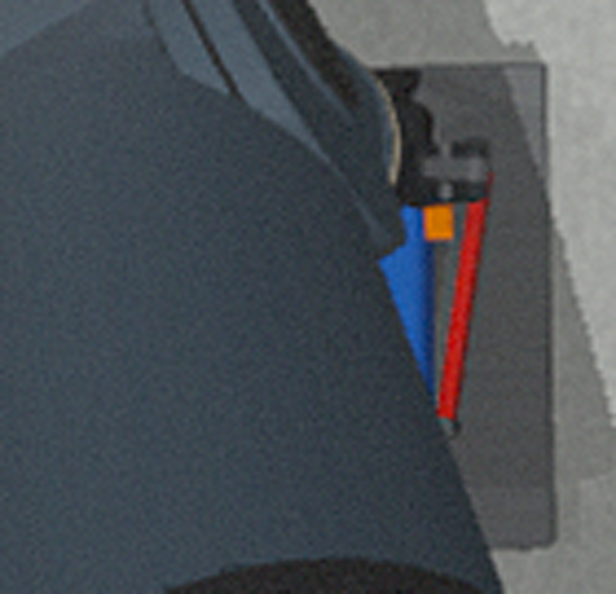

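```bash
python3 -m inch '[[0,0,-0.002,0,0,0,0],[0,0,-0.002,0,0,0,0],[0,0,-0.002,0,0,0,0],[0,0,0,0,0,0,0],[0,0,0,0,0,0,0],[0,0,0,0,0,0,0],[0,0,0,0,0,0,0],[0,0,0,0,0,0,0],[0,0,0,0,0,0,0],[0,0,0,0,0,0,0]]'
python3 d.py
python3 -m inch '[[0,0,-0.002,0,0,0,0],[0,0,-0.002,0,0,0,0],[0,0,-0.001,0,0,0,0],[0,0,0,0,0,0,0],[0,0,0,0,0,0,0],[0,0,0,0,0,0,0],[0,0,0,0,0,0,0],[0,0,0,0,0,0,0],[0,0,0,0,0,0,0],[0,0,0,0,0,0,0]]'
python3 d.py
python3 - <<'E'
from h import *
a=shot('side','x.png')
save(a,'s16.png',(250,180,360,265),7)
E
```

```text
time: 32.77
tcp_pos: [0.5599, 0.2017, 0.1141]
ee_rot: [0.211, 1.569, -2.93]
wrist_force: [-5.9, -0.2, 2.9]
opening: 0.0001
t 32.77 tcp [0.5599 0.2017 0.1141] F [-5.9251 -0.1572  2.8666] op 0.0001 rotdev [ 0.0068  0.1265 -0.0272]
time: 33.6
tcp_pos: [0.5605, 0.2016, 0.1138]
ee_rot: [0.21, 1.561, -2.93]
wrist_force: [-20.6, -1.0, 12.9]
opening: -0.0002
t 33.6 tcp [0.5605 0.2016 0.1138] F [-20.5775  -0.9784  12.9159] op -0.0002 rotdev [ 0.0773  0.5686 -0.1217]
```

View pics/s16.png

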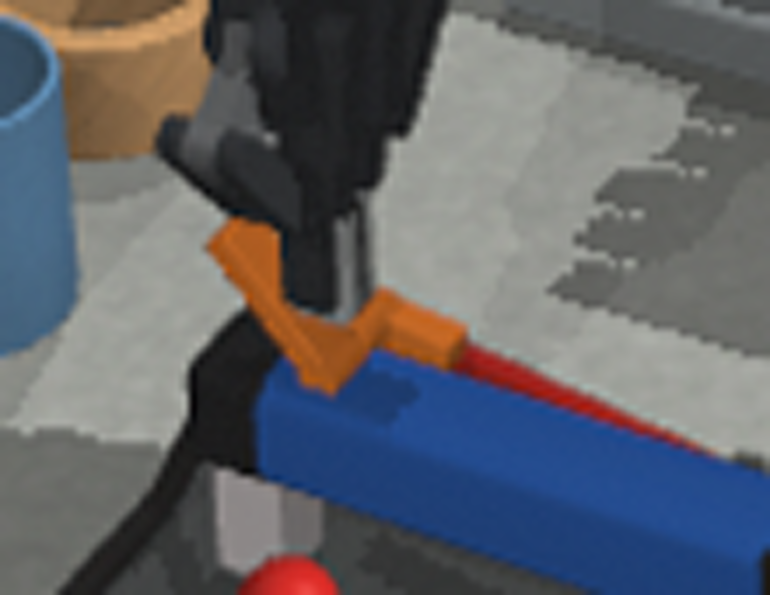

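At the stop (20 N): lock fully forward. Back off, rise, open, move over paddle_pad.

```bash
python3 -m inch '[[0,0,0.005,0,0,0,0],[0,0,0.01,0,0,0,0],[-0.005,0,0.015,0,0,0,0],[-0.015,0,0.01,0,0,0,0],[-0.02,0,0,0,0,0,0],[-0.02,0,0,0,0,0,0],[0,0.002,0.015,0,0,0,0.085],[0,0.003,0.017,0,0,0,0.085],[0,0,0.003,0,0,0,0.085],[0,0,0,0,0,0,0.085]]'
python3 -m inch '[[0,0,0,0,0,0,0.085],[0,0,0,0,0,0,0.085],[0,0,0,0,0,0,0.085],[0,0,0,0,0,0,0.085],[0,0,0,0,0,0,0.085],[0,0,0,0,0,0,0.085],[0,0,0,0,0,0,0.085],[0,0,0,0,0,0,0.085],[0,0,0,0,0,0,0.085],[0,0,0,0,0,0,0.085]]'
python3 d.py 0.492 0.197 0.05
python3 - <<'E'
from h import *
a=shot('side','s17.png')
b=shot('top','t17.png')
print(onz('top',290,133,.09),proj('top',[.492,.197,.16]))
E
```

```text
time: 34.48
tcp_pos: [0.4904, 0.1967, 0.1746]
ee_rot: [-2.909, 1.57, 0.233]
wrist_force: [1.0, -0.1, -0.1]
opening: 0.0479
time: 35.32
tcp_pos: [0.4909, 0.1967, 0.1743]
ee_rot: [0.284, 1.571, -2.858]
wrist_force: [0.8, 0.1, -0.1]
opening: 0.0853
t 35.32 tcp [0.4909 0.1967 0.1743] F [ 0.7887  0.1441 -0.0565] op 0.0853 rotdev [-0.0085  0.0011 -0.0003]
tool delta [ 0.1243 -0.0003 -0.0011]
[0.77068669 0.11979921 0.09      ] [[248.94190744 263.05701546]]
```

View pics/s17.png

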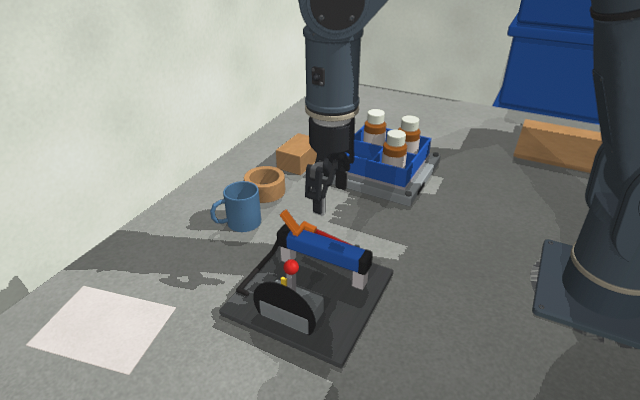

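View pics/t17.png

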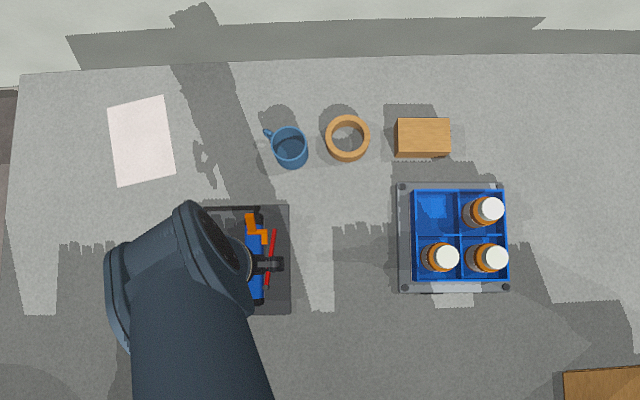

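Lock lever forward, jars all in pockets. Descend astride grip + paddle.

```bash
python3 -m inch '[[0.01,0,-0.001,0,0,0,0.085],[0.012,0,0,0,0,0,0.085],[0.012,0,0,0,0,0,0.085],[0.012,0,0,0,0,0,0.085],[0.01,0,0,0,0,0,0.085],[0.006,0,0,0,0,0,0.085],[0,0,0,0,0,0,0.085],[0,0,0,0,0,0,0.085],[0,0,0,0,0,0,0.085],[0,0,0,0,0,0,0.085]]'
python3 - <<'E'
from h import *
a=shot('side','x.png')
b=shot('top','x2.png')
save(a,'s18.png',(250,150,390,290),5)
save(b,'t18.png',(225,195,300,320),4.4)
E
python3 d.py 0.492 0.197 0.05
```

```text
time: 36.25
tcp_pos: [0.4923, 0.1969, 0.1129]
ee_rot: [-2.681, 1.57, 0.46]
wrist_force: [0.8, -0.0, -1.0]
opening: 0.0849
t 36.35 tcp [0.4922 0.1969 0.1128] F [ 0.2942 -0.299   0.7976] op 0.0847 rotdev [-0.0146 -0.0504  0.0259]
tool delta [ 0.0628 -0.0001  0.0003]
```

View pics/s18.png

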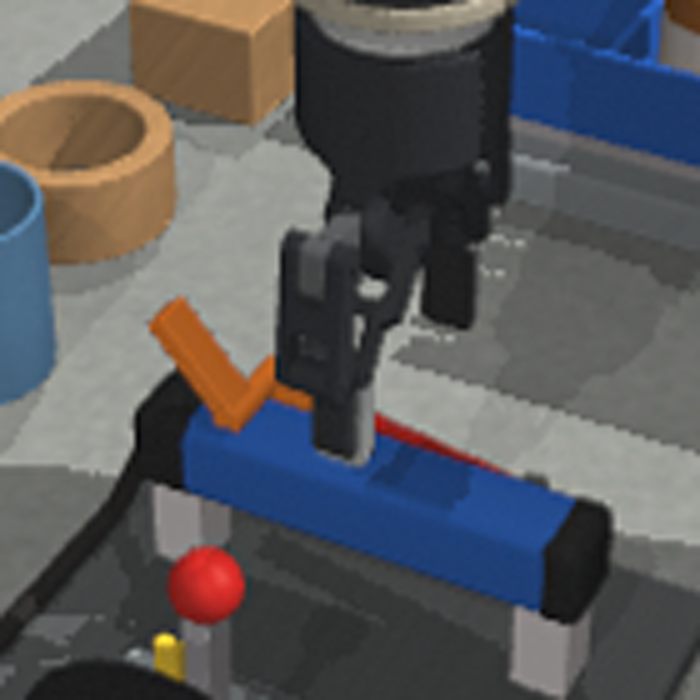

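View pics/t18.png

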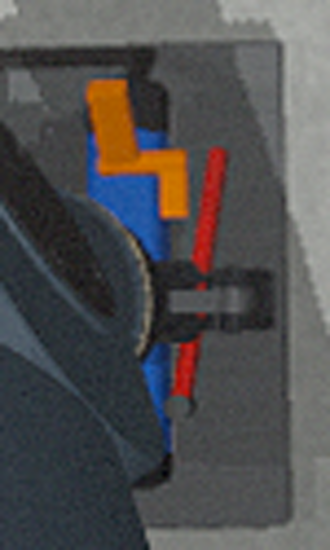

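```bash
python3 -m inch '[[0.008,0,0,0,0,0,0.085],[0.009,0,0,0,0,0,0.085],[0.009,0,0,0,0,0,0.085],[0.007,0,0,0,0,0,0.085],[0,0,0,0,0,0,0.085],[0,0,0,0,0,0,0.085],[0,0,0,0,0,0,0.085],[0,0,0,0,0,0,0.085],[0,0,0,0,0,0,0.085],[0,0,0,0,0,0,0.085]]'
python3 d.py 0.492 0.197 0.05
python3 -m inch '[[0.007,0,0,0,0,0,0.085],[0.008,0,0,0,0,0,0.085],[0.008,0,0,0,0,0,0.085],[0.006,0,0,0,0,0,0.085],[0.001,0,0,0,0,0,0.085],[0,0,0,0,0,0,0.085],[0,0,0,0,0,0,0.085],[0,0,0,0,0,0,0.085],[0,0,0,0,0,0,0.085],[0,0,0,0,0,0,0.085]]'
python3 d.py 0.492 0.197 0.05
python3 - <<'E'
from h import *
a=shot('side','x.png')
b=shot('top','x2.png')
save(a,'s19.png',(250,150,390,290),5)
save(b,'t19.png',(225,195,300,320),4.4)
E
```

```text
time: 37.18
tcp_pos: [0.4921, 0.1968, 0.0796]
ee_rot: [-2.709, 1.57, 0.432]
wrist_force: [-0.1, -0.0, 0.1]
opening: 0.0851
t 37.18 tcp [0.4921 0.1968 0.0796] F [-0.1134 -0.0169  0.1471] op 0.0851 rotdev [-0.0109 -0.0329  0.0152]
tool delta [ 0.0296 -0.0002  0.0002]
time: 38.02
tcp_pos: [0.4922, 0.1968, 0.0496]
ee_rot: [-2.687, 1.57, 0.455]
wrist_force: [-0.4, -0.0, -0.5]
opening: 0.0852
t 38.02 tcp [0.4922 0.1968 0.0496] F [-0.3759 -0.0128 -0.4663] op 0.0852 rotdev [-0.0101 -0.0314  0.0153]
tool delta [-0.0004 -0.0002  0.0002]
```

View pics/s19.png

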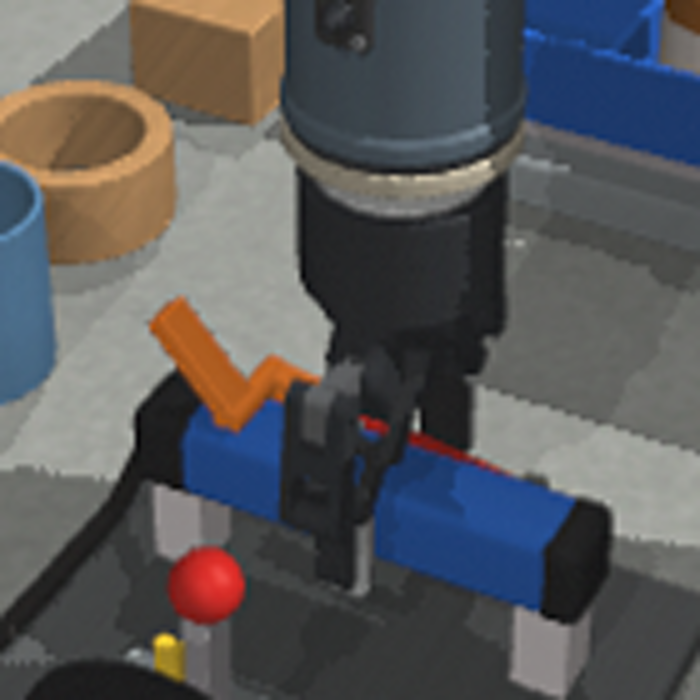

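View pics/t19.png

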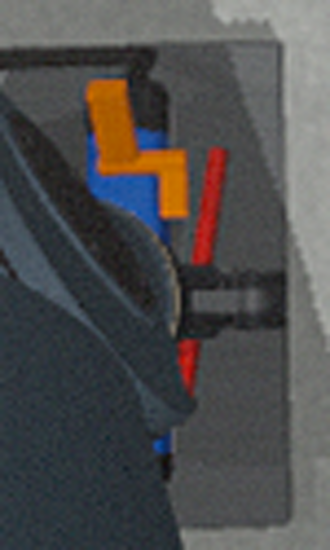

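Fingers straddle grip and paddle. Squeeze.

```bash
python3 -m inch '[[0,0,0,0,0,0,0.06],[0,0,0,0,0,0,0.055],[0,0,0,0,0,0,0.05],[0,0,0,0,0,0,0.045],[0,0,0,0,0,0,0.04],[0,0,0,0,0,0,0.03],[0,0,0,0,0,0,0.03],[0,0,0,0,0,0,0.03],[0,0,0,0,0,0,0.03],[0,0,0,0,0,0,0.03]]'
python3 d.py 0.492 0.197 0.05
python3 - <<'E'
from h import *
a=shot('side','x.png')
b=shot('top','x2.png')
save(a,'s20.png',(250,150,390,290),5)
save(b,'t20.png',(225,195,300,320),4.4)
E
```

```text
time: 38.95
tcp_pos: [0.4923, 0.1989, 0.0504]
ee_rot: [-2.182, 1.568, 0.961]
wrist_force: [-1.7, 5.0, 12.5]
opening: 0.0446
t 38.95 tcp [0.4923 0.1989 0.0504] F [-1.6529  5.0192 12.4714] op 0.0446 rotdev [ 0.1144 -0.1043  0.1491]
tool delta [0.0004 0.0019 0.0003]
```

View pics/s20.png

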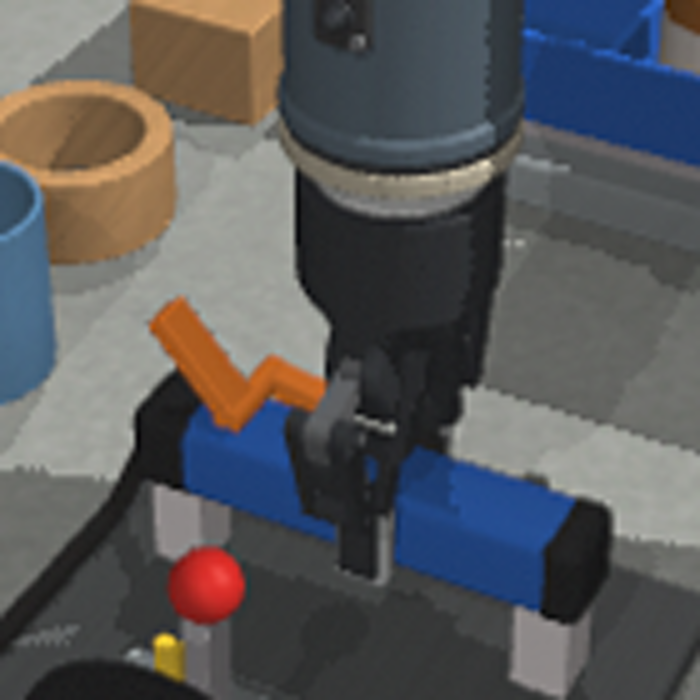

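View pics/t20.png

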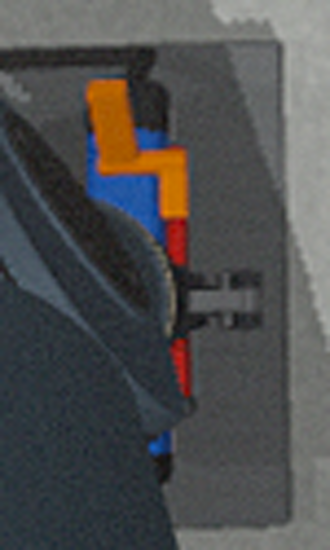

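Paddle parallel to and against the grip (top 175,240–375), opening 44.6 mm ≈ home. Hold 6.7 s.

```bash
H='x'
python3 -m inch '[[0,0,0,0,0,0,0.03],[0,0,0,0,0,0,0.03],[0,0,0,0,0,0,0.03],[0,0,0,0,0,0,0.03],[0,0,0,0,0,0,0.03],[0,0,0,0,0,0,0.03],[0,0,0,0,0,0,0.03],[0,0,0,0,0,0,0.03],[0,0,0,0,0,0,0.03],[0,0,0,0,0,0,0.03]]' | tail -2
python3 -m inch '[[0,0,0,0,0,0,0.03],[0,0,0,0,0,0,0.03],[0,0,0,0,0,0,0.03],[0,0,0,0,0,0,0.03],[0,0,0,0,0,0,0.03],[0,0,0,0,0,0,0.03],[0,0,0,0,0,0,0.03],[0,0,0,0,0,0,0.03],[0,0,0,0,0,0,0.03],[0,0,0,0,0,0,0.03]]' | tail -2
python3 -m inch '[[0,0,0,0,0,0,0.03],[0,0,0,0,0,0,0.03],[0,0,0,0,0,0,0.03],[0,0,0,0,0,0,0.03],[0,0,0,0,0,0,0.03],[0,0,0,0,0,0,0.03],[0,0,0,0,0,0,0.03],[0,0,0,0,0,0,0.03],[0,0,0,0,0,0,0.03],[0,0,0,0,0,0,0.03]]' | tail -2
python3 -m inch '[[0,0,0,0,0,0,0.03],[0,0,0,0,0,0,0.03],[0,0,0,0,0,0,0.03],[0,0,0,0,0,0,0.03],[0,0,0,0,0,0,0.03],[0,0,0,0,0,0,0.03],[0,0,0,0,0,0,0.03],[0,0,0,0,0,0,0.03],[0,0,0,0,0,0,0.03],[0,0,0,0,0,0,0.03]]' | tail -2
python3 -m inch '[[0,0,0,0,0,0,0.03],[0,0,0,0,0,0,0.03],[0,0,0,0,0,0,0.03],[0,0,0,0,0,0,0.03],[0,0,0,0,0,0,0.03],[0,0,0,0,0,0,0.03],[0,0,0,0,0,0,0.03],[0,0,0,0,0,0,0.03],[0,0,0,0,0,0,0.03],[0,0,0,0,0,0,0.03]]' | tail -2
python3 -m inch '[[0,0,0,0,0,0,0.03],[0,0,0,0,0,0,0.03],[0,0,0,0,0,0,0.03],[0,0,0,0,0,0,0.03],[0,0,0,0,0,0,0.03],[0,0,0,0,0,0,0.03],[0,0,0,0,0,0,0.03],[0,0,0,0,0,0,0.03],[0,0,0,0,0,0,0.03],[0,0,0,0,0,0,0.03]]' | tail -2
python3 -m inch '[[0,0,0,0,0,0,0.03],[0,0,0,0,0,0,0.03],[0,0,0,0,0,0,0.03],[0,0,0,0,0,0,0.03],[0,0,0,0,0,0,0.03],[0,0,0,0,0,0,0.03],[0,0,0,0,0,0,0.03],[0,0,0,0,0,0,0.03],[0,0,0,0,0,0,0.03],[0,0,0,0,0,0,0.03]]' | tail -2
python3 -m inch '[[0,0,0,0,0,0,0.03],[0,0,0,0,0,0,0.03],[0,0,0,0,0,0,0.03],[0,0,0,0,0,0,0.03],[0,0,0,0,0,0,0.03],[0,0,0,0,0,0,0.03],[0,0,0,0,0,0,0.03],[0,0,0,0,0,0,0.03],[0,0,0,0,0,0,0.03],[0,0,0,0,0,0,0.03]]'
python3 - <<'E'
from h import *
a=shot('side','x.png')
b=shot('top','x2.png')
save(a,'s21.png',(240,200,390,300),5)
save(b,'t21.png',(165,195,300,320),4.4)
E
```

```text
wrist_force: [-2.3, 5.2, 12.3]
opening: 0.0446
wrist_force: [-3.1, 5.4, 12.1]
opening: 0.0446
wrist_force: [-3.0, 4.2, 12.5]
opening: 0.0442
wrist_force: [-2.6, 4.4, 11.8]
opening: 0.0447
wrist_force: [-2.6, 5.2, 11.8]
opening: 0.0447
wrist_force: [-2.2, 5.0, 11.8]
opening: 0.0444
wrist_force: [-2.8, 5.1, 12.6]
opening: 0.0449
time: 45.72
tcp_pos: [0.4923, 0.1989, 0.0504]
ee_rot: [-2.173, 1.568, 0.971]
wrist_force: [-2.5, 6.0, 11.9]
opening: 0.0444
```

View pics/s21.png

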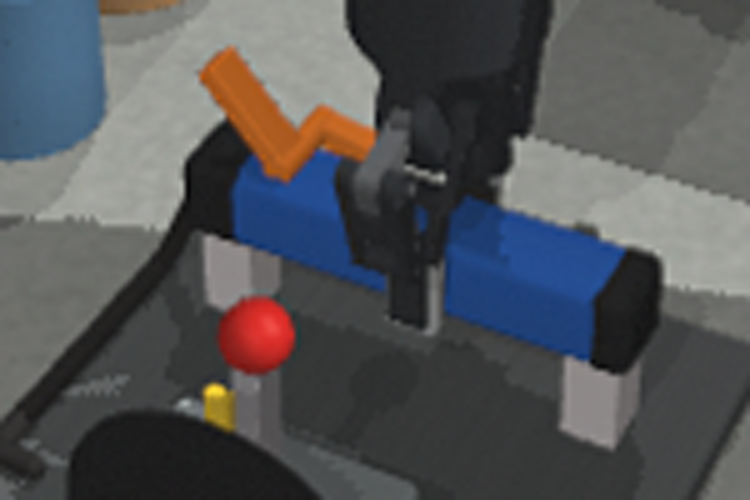

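View pics/t21.png

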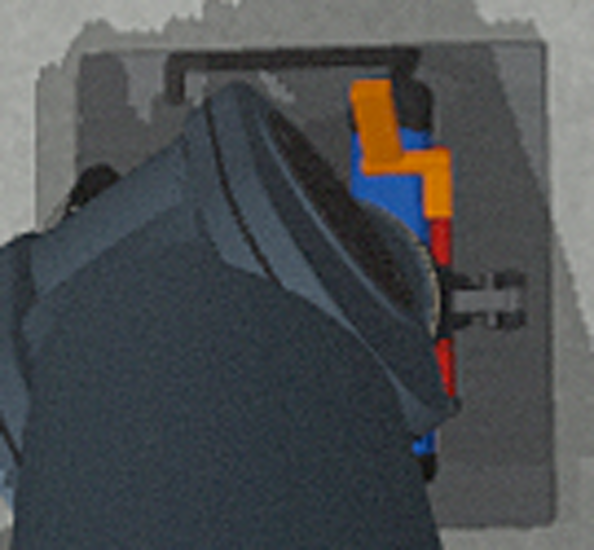

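```bash
python3 -m inch '[[0,0,0,0,0,0,0.085],[0,0,0,0,0,0,0.085],[0,0,0,0,0,0,0.085],[0,0,0,0,0,0,0.085],[0,0,0,0,0,0,0.085],[0,0,0,0,0,0,0.085],[0,0,0,0,0,0,0.085],[-0.005,0,0,0,0,0,0.085],[-0.01,0,0,0,0,0,0.085],[-0.015,0,0,0,0,0,0.085]]'
python3 -m inch '[[-0.02,0,0,0,0,0,0.085],[-0.025,0,0,0,0,0,0.085],[-0.025,0,0,0,0,0,0.085],[-0.02,0,0,0,0,0,0.085],[-0.02,0,0,0,0,0,0.0],[-0.01,0,0,0,0,0,0.0],[0,0,-0.005,0,0,0,0],[0,-0.001,-0.015,0,0,0,0],[0,-0.002,-0.025,0,0,0,0],[0,-0.002,-0.03,0,0,0,0]]'
python3 d.py 0.64 0.202 0.115
python3 - <<'E'
from h import *
a=shot('side','x.png')
b=shot('top','x2.png')
save(a,'s22.png',(240,180,390,300),5)
save(b,'t22.png',(165,195,300,320),4.4)
E
```

```text
time: 46.65
tcp_pos: [0.4914, 0.1965, 0.0795]
ee_rot: [0.407, 1.569, -2.734]
wrist_force: [-0.9, -1.2, 1.1]
opening: 0.085
time: 47.48
tcp_pos: [0.5667, 0.2017, 0.1987]
ee_rot: [0.338, 1.569, -2.803]
wrist_force: [0.3, 0.6, 0.4]
opening: 0.0119
t 47.48 tcp [0.5667 0.2017 0.1987] F [0.3394 0.5662 0.361 ] op 0.0119 rotdev [ 0.0538  0.0846 -0.0297]
tool delta [ 0.0836 -0.0003 -0.0734]
```

View pics/s22.png

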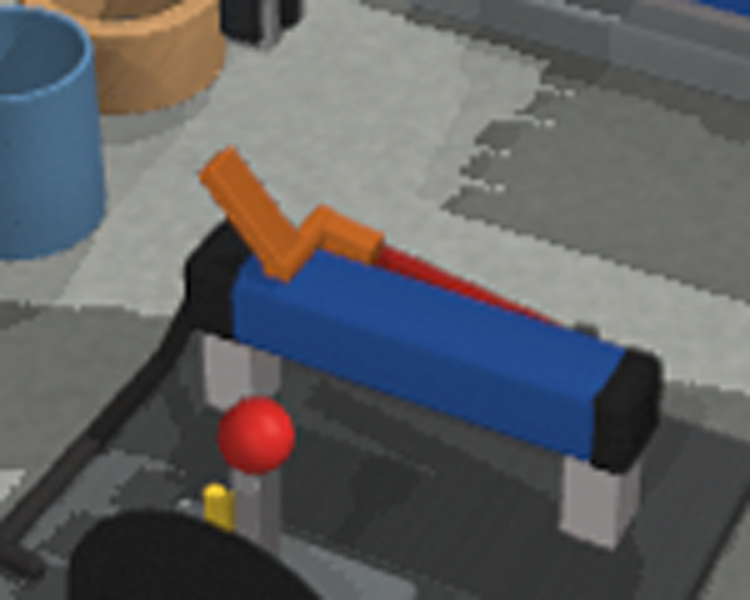

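View pics/t22.png

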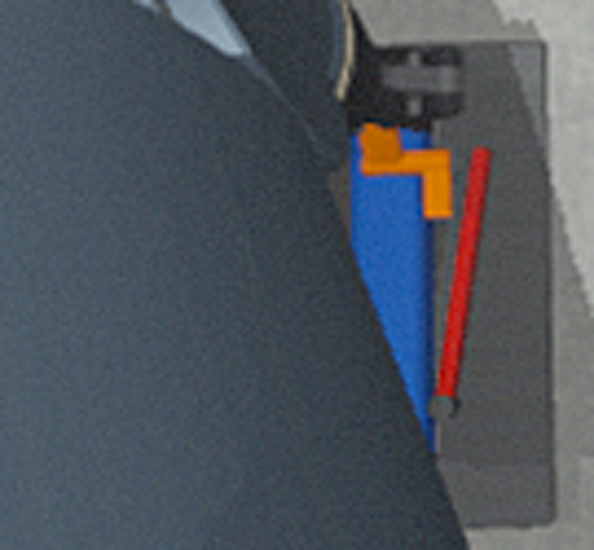

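Paddle sprung back out; lock still forward. Go in front of the lock lever and push it back.

```bash
python3 -m inch '[[0,0,-0.03,0,0,0,0],[0,0,-0.025,0,0,0,0],[0,0,-0.014,0,0,0,0],[0,0,-0.004,0,0,0,0],[0.01,0,0,0,0,0,0],[0.02,0,0,0,0,0,0],[0.02,0,0,0,0,0,0],[0.02,0,0,0,0,0,0],[0.01,0,0,0,0,0,0],[0.003,0,0,0,0,0,0]]'
python3 d.py 0.555 0.202 0.115
python3 -m inch '[[0,0,0.004,0,0,0,0],[0,0,0.006,0,0,0,0],[0,0,0.007,0,0,0,0],[0,0,0.007,0,0,0,0],[0,0,0.007,0,0,0,0],[0,0,0.007,0,0,0,0],[0,0,0.007,0,0,0,0],[0,0,0.007,0,0,0,0],[0,0,0.007,0,0,0,0],[0,0,0.007,0,0,0,0]]'
python3 d.py 0.555 0.202 0.115
python3 - <<'E'
from h import *
a=shot('side','x.png')
save(a,'s23.png',(240,180,390,300),5)
E
```

```text
time: 48.42
tcp_pos: [0.6376, 0.2014, 0.1136]
ee_rot: [0.295, 1.566, -2.846]
wrist_force: [-0.8, 0.2, 0.4]
opening: -0.0001
t 48.42 tcp [0.6376 0.2014 0.1136] F [-0.8499  0.2081  0.3716] op -0.0001 rotdev [ 0.0343  0.2528 -0.077 ]
tool delta [-0.001  -0.0006  0.0826]
time: 49.25
tcp_pos: [0.573, 0.2016, 0.1162]
ee_rot: [0.269, 1.57, -2.873]
wrist_force: [3.2, -0.7, 3.2]
opening: 0.0002
t 49.25 tcp [0.573  0.2016 0.1162] F [ 3.1509 -0.7369  3.2343] op 0.0002 rotdev [-0.0058  0.028  -0.0077]
tool delta [ 0.0012 -0.0004  0.018 ]
```

View pics/s23.png

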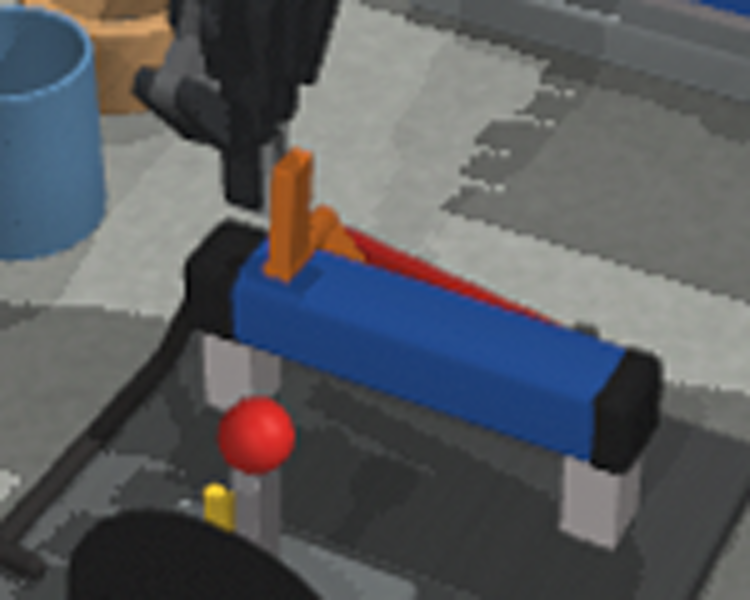

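Lever passing vertical; continue to the stop.

```bash
python3 -m inch '[[0.002,0,0.004,0,0,0,0],[0,0,0.004,0,0,0,0],[0,0,0.003,0,0,0,0],[0,0,0.002,0,0,0,0],[0,0,0.001,0,0,0,0],[0,0,0,0,0,0,0],[0,0,0,0,0,0,0],[0,0,0,0,0,0,0],[0,0,0,0,0,0,0],[0,0,0,0,0,0,0]]'
python3 d.py 0.555 0.202 0.115
python3 -m inch '[[0,0,0.003,0,0,0,0],[0,0,0.002,0,0,0,0],[0,0,0,0,0,0,0],[0,0,0,0,0,0,0],[0,0,0,0,0,0,0],[0,0,0,0,0,0,0],[0,0,0,0,0,0,0],[0,0,0,0,0,0,0],[0,0,0,0,0,0,0],[0,0,0,0,0,0,0]]'
python3 d.py 0.555 0.202 0.115
python3 - <<'E'
from h import *
a=shot('side','x.png')
save(a,'s24.png',(240,180,390,300),5)
E
```

```text
time: 50.13
tcp_pos: [0.5598, 0.2016, 0.1142]
ee_rot: [0.182, 1.57, -2.96]
wrist_force: [-0.1, -0.3, 0.7]
opening: -0.0002
t 50.13 tcp [0.5598 0.2016 0.1142] F [-0.0857 -0.2802  0.6738] op -0.0002 rotdev [-0.0128  0.0288 -0.0053]
tool delta [-0.0008 -0.0004  0.0048]
time: 50.97
tcp_pos: [0.5567, 0.2017, 0.115]
ee_rot: [-2.905, 1.567, 0.236]
wrist_force: [5.7, -0.8, 0.4]
opening: -0.0003
t 50.97 tcp [0.5567 0.2017 0.115 ] F [ 5.7089 -0.8033  0.3536] op -0.0003 rotdev [-0.0418 -0.208   0.05  ]
tool delta [ 0.     -0.0003  0.0017]
```

View pics/s24.png

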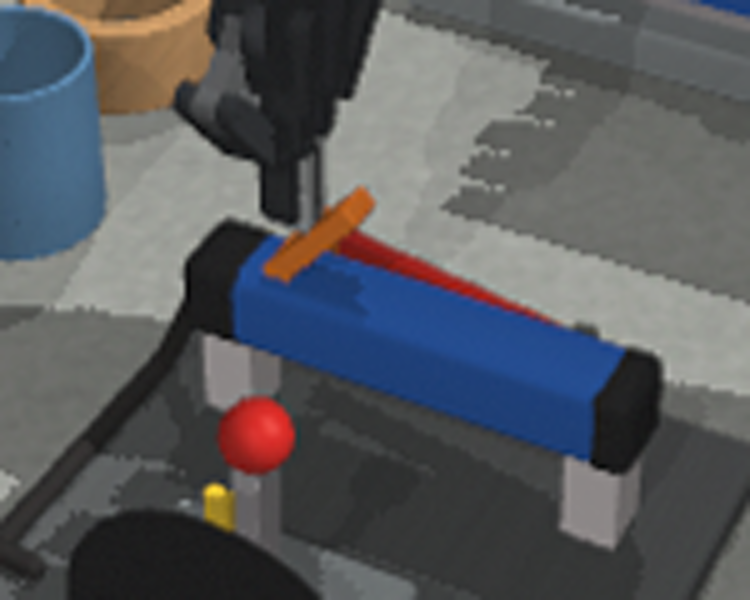

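```bash
python3 -m inch '[[0,0,0.002,0,0,0,0],[0,0,0.002,0,0,0,0],[0,0,0,0,0,0,0],[0,0,0,0,0,0,0],[0,0,0,0,0,0,0],[0,0,0,0,0,0,0],[0,0,0,0,0,0,0],[0,0,0,0,0,0,0],[0,0,0,0,0,0,0],[0,0,0,0,0,0,0]]'
python3 d.py 0.555 0.202 0.115
python3 -m inch '[[0,0,-0.005,0,0,0,0],[0,0,-0.01,0,0,0,0],[0,0,-0.02,0,0,0,0],[-0.01,0,-0.015,0,0,0,0],[-0.02,0,0,0,0,0,0],[-0.03,0,0,0,0,0,0],[-0.025,0,0,0,0,0,0],[-0.01,0,0,0,0,0,0],[0,0,0,0,0,0,0],[0,0,0,0,0,0,0]]'
python3 d.py 0.56 0.322 0.21
python3 - <<'E'
from h import *
a=shot('side','x.png')
save(a,'s25.png',(240,180,390,300),5)
n='side'
E
```

```text
time: 51.85
tcp_pos: [0.5555, 0.2019, 0.1161]
ee_rot: [-2.893, 1.562, 0.247]
wrist_force: [13.1, -1.3, 1.7]
opening: 0.0003
t 51.85 tcp [0.5555 0.2019 0.1161] F [13.1195 -1.3456  1.7413] op 0.0003 rotdev [-0.0866 -0.5132  0.1299]
tool delta [ 0.0011 -0.0001  0.0005]
time: 52.68
tcp_pos: [0.6005, 0.2017, 0.209]
ee_rot: [0.118, 1.57, -3.024]
wrist_force: [-0.5, -0.3, 0.3]
opening: 0.0004
t 52.68 tcp [0.6005 0.2017 0.209 ] F [-0.4907 -0.2671  0.3285] op 0.0004 rotdev [-0.0024  0.0187 -0.0022]
tool delta [-0.001  -0.1203  0.0405]
```

View pics/s25.png

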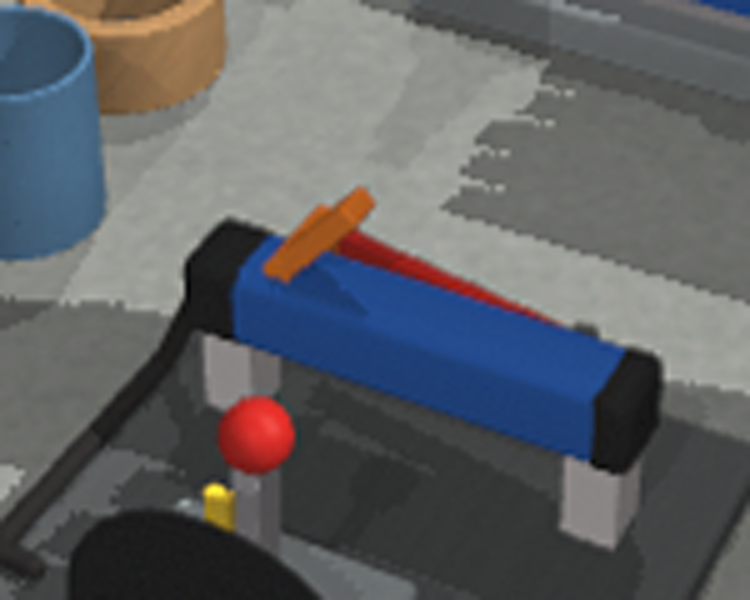

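Lock lever is back at its starting appearance (tip at side 312,219.5), stop felt at 13 N. Now the speed lever, from the front.

```bash
python3 -m inch '[[0,-0.01,0.003,0,0,0,0],[0,-0.02,0.007,0,0,0,0],[0,-0.03,0.01,0,0,0,0],[0,-0.03,0.01,0,0,0,0],[0,-0.02,0.007,0,0,0,0],[0,-0.01,0.003,0,0,0,0],[0,0,0,0,0,0,0],[0.01,0,0,0,0,0,0],[0.02,0,0,0,0,0,0],[0.02,0,0,0,0,0,0]]'
python3 -m inch '[[0.02,0,0,0,0,0,0],[0.02,0,0,0,0,0,0],[0.01,0,0,0,0,0,0],[0.003,0,0,0,0,0,0],[0,0,0,0,0,0,0],[0,0,0.005,0,0,0,0],[0,0,0.006,0,0,0,0],[0,0,0.006,0,0,0,0],[0,0,0.006,0,0,0,0],[0,0,0,0,0,0,0]]'
python3 d.py 0.475 0.322 0.105
python3 - <<'E'
from h import *
a=shot('side','x.png')
save(a,'s26.png',(220,180,370,300),5)
E
```

```text
time: 53.57
tcp_pos: [0.5623, 0.3191, 0.1584]
ee_rot: [2.541, 1.569, -0.603]
wrist_force: [0.4, -0.2, -0.1]
opening: 0.0006
time: 54.4
tcp_pos: [0.5364, 0.3222, 0.107]
ee_rot: [-1.122, 1.57, 2.021]
wrist_force: [-1.1, -0.2, -1.1]
opening: -0.0001
t 54.4 tcp [0.5364 0.3222 0.107 ] F [-1.1394 -0.1942 -1.1417] op -0.0001 rotdev [0.0696 0.0122 0.0253]
tool delta [0.002  0.0002 0.0614]
```

View pics/s26.png

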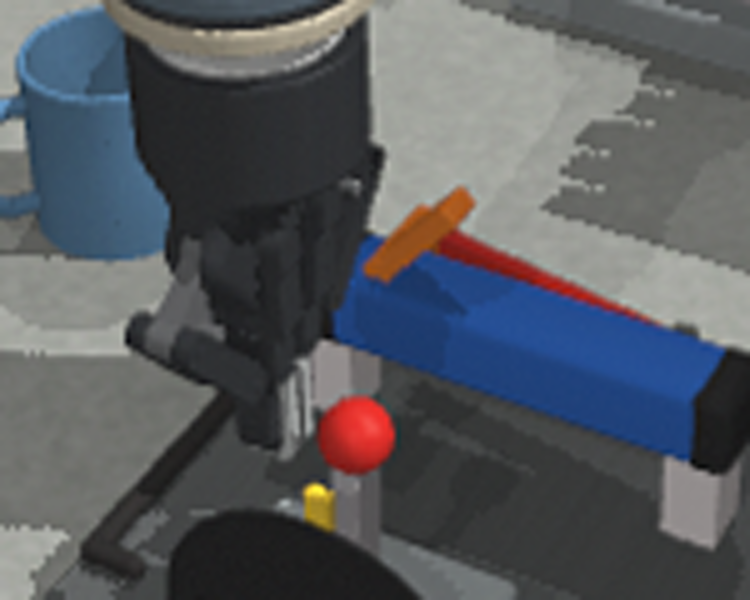

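```bash
python3 -m inch '[[0.002,0,0.005,0,0,0,0],[0,0,0.006,0,0,0,0],[0,0,0.006,0,0,0,0],[0,0,0.006,0,0,0,0],[0,0,0.006,0,0,0,0],[0,0,0.006,0,0,0,0],[0,0,0.006,0,0,0,0],[0,0,0.006,0,0,0,0],[0,0,0.004,0,0,0,0],[0,0,0,0,0,0,0]]'
python3 d.py 0.475 0.322 0.105
python3 -m inch '[[0,0,0.003,0,0,0,0],[0,0,0.003,0,0,0,0],[0,0,0.002,0,0,0,0],[0,0,0,0,0,0,0],[0,0,0,0,0,0,0],[0,0,0,0,0,0,0],[0,0,0,0,0,0,0],[0,0,0,0,0,0,0],[0,0,0,0,0,0,0],[0,0,0,0,0,0,0]]'
python3 d.py 0.475 0.322 0.105
python3 - <<'E'
from h import *
a=shot('side','x.png')
save(a,'s27.png',(220,200,370,320),5)
E
```

```text
time: 55.28
tcp_pos: [0.4857, 0.3218, 0.1043]
ee_rot: [0.291, 1.57, -2.85]
wrist_force: [-0.5, -0.7, 0.3]
opening: 0.0001
t 55.28 tcp [0.4857 0.3218 0.1043] F [-0.5409 -0.7301  0.2832] op 0.0001 rotdev [ 0.0368  0.0507 -0.0152]
tool delta [-0.0007 -0.0002  0.0107]
time: 56.12
tcp_pos: [0.4789, 0.3218, 0.1043]
ee_rot: [-0.836, 1.571, 2.306]
wrist_force: [0.4, -0.9, -0.5]
opening: 0.0001
t 56.12 tcp [0.4789 0.3218 0.1043] F [ 0.4095 -0.8778 -0.4625] op 0.0001 rotdev [-0.0043  0.008   0.0089]
tool delta [-0.0007 -0.0002  0.0039]
```

View pics/s27.png

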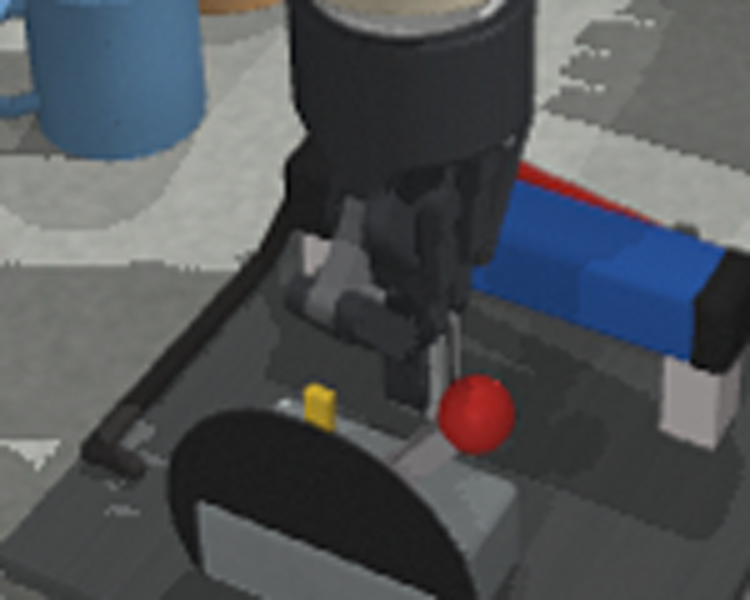

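```bash
python3 -m inch '[[0,0,0.002,0,0,0,0],[0,0,0.002,0,0,0,0],[0,0,0,0,0,0,0],[0,0,0,0,0,0,0],[0,0,0,0,0,0,0],[0,0,0,0,0,0,0],[0,0,0,0,0,0,0],[0,0,0,0,0,0,0],[0,0,0,0,0,0,0],[0,0,0,0,0,0,0]]'
python3 d.py 0.475 0.322 0.105
python3 -m inch '[[0,0,0.002,0,0,0,0],[0,0,0.001,0,0,0,0],[0,0,0,0,0,0,0],[0,0,0,0,0,0,0],[0,0,0,0,0,0,0],[0,0,0,0,0,0,0],[0,0,0,0,0,0,0],[0,0,0,0,0,0,0],[0,0,0,0,0,0,0],[0,0,0,0,0,0,0]]'
python3 d.py 0.475 0.322 0.105
```

```text
time: 57.0
tcp_pos: [0.475, 0.3216, 0.1043]
ee_rot: [2.525, 1.571, -0.617]
wrist_force: [3.2, -1.5, -2.9]
opening: 0.0002
t 57.0 tcp [0.475  0.3216 0.1043] F [ 3.1715 -1.4618 -2.8714] op 0.0002 rotdev [-0.0149 -0.0032 -0.0023]
tool delta [-0.0007 -0.0004  0.    ]
time: 57.83
tcp_pos: [0.4744, 0.3216, 0.1045]
ee_rot: [-2.883, 1.567, 0.257]
wrist_force: [10.4, -1.3, -7.2]
opening: -0.0004
t 57.83 tcp [0.4744 0.3216 0.1045] F [10.4052 -1.3234 -7.1799] op -0.0004 rotdev [-0.0858 -0.2127  0.0561]
tool delta [-0.0005 -0.0004 -0.0006]
```

At the idle stop (10 N). Retreat upward and inspect.

```bash
python3 -m inch '[[0,0,-0.005,0,0,0,0],[0,0,-0.01,0,0,0,0],[0,0,-0.02,0,0,0,0],[-0.01,0,-0.015,0,0,0,0],[-0.025,0,0,0,0,0,0],[-0.03,0,0,0,0,0,0],[-0.03,0,0,0,0,0,0],[-0.03,0,0,0,0,0,0],[-0.02,0.01,0,0,0,0,0],[0,0.03,0,0,0,0,0]]'
python3 -m inch '[[0,0.035,0,0,0,0,0],[0,0.035,0,0,0,0,0],[0,0.035,0,0,0,0,0],[0,0.035,0,0,0,0,0],[0,0.035,0,0,0,0,0],[0,0.035,0,0,0,0,0],[0,0.02,0,0,0,0,0],[0,0.01,0,0,0,0,0],[0,0,0,0,0,0,0],[0,0,0,0,0,0,0]]'
python3 d.py
python3 - <<'E'
from h import *
a=shot('side','s28.png')
b=shot('top','t28.png')
save(a,'s28b.png',(220,200,380,330),5)
save(b,'t28b.png',(165,195,300,320),4.4)
E
```

```text
time: 58.67
tcp_pos: [0.5226, 0.2876, 0.2539]
ee_rot: [-2.164, 1.562, 0.984]
wrist_force: [0.5, 0.3, 0.0]
opening: 0.0001
time: 59.5
tcp_pos: [0.5221, 0.0428, 0.2494]
ee_rot: [-1.497, 1.57, 1.644]
wrist_force: [-0.9, 0.7, -0.6]
opening: 0.0001
t 59.5 tcp [0.5221 0.0428 0.2494] F [-0.9077  0.6821 -0.5509] op 0.0001 rotdev [0.0124 0.0045 0.0606]
```

View pics/s28b.png

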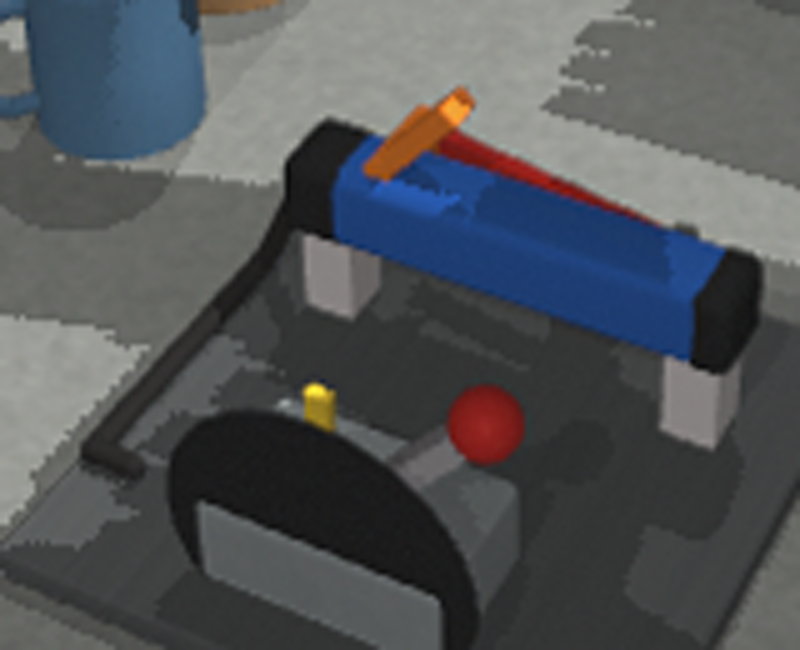

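View pics/t28b.png

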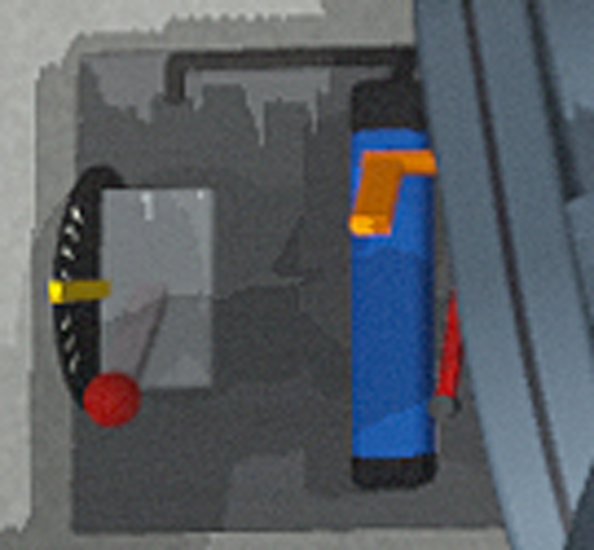

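View pics/t28.png

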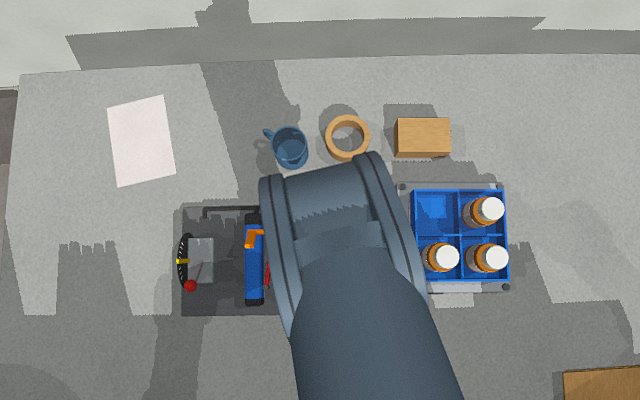

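View pics/s28.png

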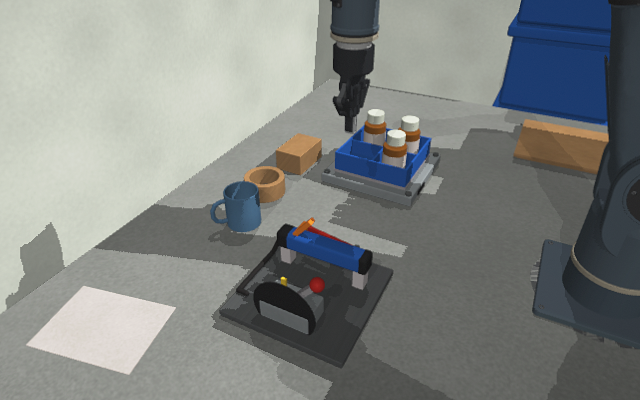

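Run:
```python
from h import *
np.set_printoptions(precision=4,suppress=True)
Rz=R.from_euler('z',np.radians(-2)).as_matrix()
for u,v in [(490,208.5),(494,257.5),(446,257)]:
    p=onz('top',u,v,.152); print(p, Rz.T@(p-[.538,-.235,0]))
b=cv2.imread('pics/raw_top.png'); save(b,'t29.png',(395,170,520,300),4.5)
```

```text
[ 0.5835 -0.2764  0.152 ] [ 0.0469 -0.0398  0.152 ]
[ 0.4878 -0.2758  0.152 ] [-0.0487 -0.0425  0.152 ]
[ 0.4922 -0.182   0.152 ] [-0.0476  0.0514  0.152 ]
```

View pics/t29.png

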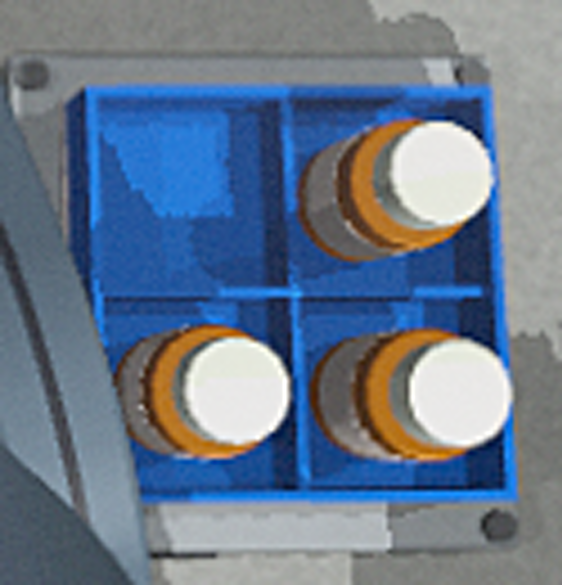

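All three jars stand in their own pockets, console state is as wanted, and the arm is clear. Handing in.

```bash
python3 -c "
from plant import arm
print(arm.close_job()); print(arm.observe()['time'])"
```

```text
the job is handed in; nothing more can be done
None
the job is handed in; nothing more can be done
```

I put all three jars in the crate, ran the lever and paddle sequence in the order you gave, and handed the job in at about 60 s. Handing in gives no verdict, so these results rest on my last pictures and the force readings.

- **Jars:** three were present. Each stands upright in its own pocket, with its cap within about 10 mm of the pocket centre, and the far-left pocket is empty. No jar was seen to be knocked far; one cap seemed to shift by about 3 pixels in a mid-run view, and it stayed in its pocket.
- **Speed lever to pointer:** it was set to about 0.66 rad, with the pointer at 0.66 to 0.68 rad.
- **Lock-off forward:** it was pushed against its front stop, at about 20 N.
- **Paddle:** it was squeezed home for about 7 s. The finger opening held at 44.5 mm. That is 1.5 mm under the stated 46 mm, the same amount by which the gripper read the 46 mm caps. The top view showed the paddle flat against the grip.
- **Return:** the paddle sprang back out. The lock-off lever went to its back stop at 13 N and looks as it did at the start. The speed lever went to its idle stop at 10 N and reads about 0 rad in both cameras.
- **Left alone:** the mug, tape and carton show no visible movement. The arm ended clear of everything, with no contact force.

**Disagreement:** early on, the side camera placed objects 5 to 10 mm further to +y than the top camera. I mostly used the top camera, and the grasps and placings came out right.

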